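# Dose the sample flasks and start the stirrer

## Robot

A 7-joint arm with a two-finger parallel gripper is mounted at the origin on the work surface. World frame = base frame: x ahead of the robot, y to its left, z up, the work surface at z = 0. Lengths are in m, angles in rad, forces in N, time in s.
With the tool pointing down it reaches from about 0.425 to 0.875 m from the base axis. Payload 4.7 kg.
Tool frame: the origin (TCP) lies between the finger pads; the fingertips stand 14 mm ahead of it and the grasp point (between the pads) lies 5 mm behind it; z points along the fingers, y is the line along which they close (so a half turn about z gives the same grasp; the last joint's range is limited). The gripper opens to 87 mm and grips with 3 to 60 N. Pads are 19 mm wide; open, the fingers measure 117 mm over their backs; the gripper's body (75 mm by 190 mm) begins 51 mm behind the grasp point.
Start: joints at [-1.135, 0.321, -0.07, 1.45, 0.023, 1.371, -0.057], TCP at [0.266, 0.593, 0.237] pointing down, gripper open.
Joint ranges: [-2.86, 2.86], [-0.3, 2.09], [-1.38, 1.24], [0.06, 2.45], [-1.56, 4.7], [0.09, 2.05], [-2.69, 2.69]. Speed limits (rad/s): [2.57, 2.57, 3.14, 3.14, 3.14, 3.14, 3.14].

## Interface

Orientations are given as a rotation vector (axis times angle).
In Python, from bench import ctrl gives the robot as it stands.
- The arm moves only by the tool step_arm, never from a script. Its argument "commands" is a list of rows, each an object with "travel": the shift along the tool's x, y, z in m, a list of three; "turn": the turn, a rotation vector about the tool's x, y, z in degrees, a list of three. A call has 1 to 5 rows; each row is the pose to reach, as a shift and turn from the pose commanded when the call began, along the tool's axes at that moment; what a row does not reach only later rows make up. A row lasts 1/10 s, in which the tool goes at most 50 mm and 8.59 degrees, less where a joint would pass 70% of its speed; a pose out of reach is approached as far as the arm can. A call with a gripper value outside its range is refused whole. "gripper" is the opening, from 0 (shut) to 1 (fully open), set as the call begins (left out, the last holds). The fingers move at their own pace and stop on an object; "force" is the grip in N (left out, the last holds). Time passes only in rows, so rows that repeat a pose let the fingers close. It gives the time, the measured TCP pose, the force, the opening and the grip force at its end, in the units of the state.
- ctrl.get_state(): the state, without advancing time (a new reading comes with each control period).
- ctrl.get_image(name): name is "scene" or "top" or "wrist"; returns the picture (420x560x3 uint8, red, green, blue); there is no depth.
- ctrl.camera_model(name): a dict with "fx", "fy", "cx", "cy" (pixels), "R" (3x3) and "t" (3): a world point X has camera coordinates R X + t; the wrist camera has in their place "T_tool_cam" (4x4, takes a point from camera to tool coordinates, whose origin is the TCP and whose axes are the flange's). Camera axes: x right, y down, z forward; pixel columns grow to the right and rows downward; lengths in m; the calibration is good to about 2 mm. A picture is of the moment at which its call begins: read the wrist's pose just before it. camera_model takes no time and is no camera call.
- ctrl.close_job(): hands the job in; it is judged then, once.
The state is a dict: "time": time; "joint_positions": joint angles; "qd": joint speeds; "joint_torque": joint torques, N m; "position": TCP position; "tool_rot": TCP orientation; "ft_force": force on the tool from outside, world axes, zero at the start; "torque": the same for the moment, N m; "grip_width": opening from 0.0 (shut) to 1.0 (fully open); "grip_force": force on a finger pad.
Only numpy, scipy, OpenCV 4.12 (cv2) and the standard library are available. Lean on these libraries where they do the work, as an engineer would, in place of code of your own. Each camera call takes 0.05 s, during which the arm holds its last target. There are 200 camera calls.

## Task

Dose the conical flasks standing in front of you, working along from your left to your right: set each one with its mouth squarely under the dispenser's spout, push the knob right through its soft first stop down to the firm second stop, hold it there a moment, and let it come fully up again before you take the flask away. Stand every dosed flask upright on a marked place of its own on the stirrer, and when all of them are there press the stirrer's keys one at a time: power, then timer, then start. Leave the flasks standing on their places and do not disturb the amber bottles and the calculator at the back.

Things in the scene. Friction and masses are not known exactly. Their poses are not given: they have to be found in the camera images.
- flask1_mid (a point): Clear glass conical flask, starts as the left-hand one of up to three alike (left = robot's left, +y), side by side on the bench; absent: None. Point on its axis half-way up, 60 mm above its foot; z up. 120 mm high, 0.15 kg. Foot 68 mm across, cone narrowing to the neck at 65 mm height; neck 26 mm across from 65 to 116 mm, lip 32 mm across at 117 to 120 mm, mouth 23 mm wide inside
- flask2_mid (a point): Clear glass conical flask, starts as the middle one of up to three alike (left = robot's left, +y), side by side on the bench; absent: None. Point on its axis half-way up, 60 mm above its foot; z up. 120 mm high, 0.15 kg. Foot 68 mm across, cone narrowing to the neck at 65 mm height; neck 26 mm across from 65 to 116 mm, lip 32 mm across at 117 to 120 mm, mouth 23 mm wide inside
- flask3_mid (a point): Clear glass conical flask, starts as the right-hand one of up to three alike (left = robot's left, +y), side by side on the bench; absent: None. Point on its axis half-way up, 60 mm above its foot; z up. 120 mm high, 0.15 kg. Foot 68 mm across, cone narrowing to the neck at 65 mm height; neck 26 mm across from 65 to 116 mm, lip 32 mm across at 117 to 120 mm, mouth 23 mm wide inside
- dispenser: Spring-return dispenser pump with spout and push knob, screwed on an amber bottle 80 mm across; fixed, on one side of the flasks. Origin on the bench below the spout; z up, +x level from spout tip to bottle. Bottle and knob axis at x = 78 mm, spout tip at x = -10 mm
- spout_tip (a point): Lower end of the dispenser's thin spout, pointing down, 139 mm above the bench: 19 mm above the lip of a flask under it. Axes as the dispenser's. The 6 mm tube rises 9 mm, then slants to run level to the bottle at 173 mm height, so a gripper cannot stand straight above the flask: tilt it (30 to 45 degrees, leaning away from the bottle), or slide the flask in
- knob_top (a point): Centre of the top of the dispenser's black push knob, a disc 38 mm across, 276 mm above the bench when up. Pressed down it sinks 16 mm lightly (2 to 5 N) and meets a grey collar (soft first stop); from about 9 N it pushes the collar 6 mm on, to a hard second stop at about 15 N. Springs back up when let go
- knob (a joint): Travel of the knob relative to the collar, m: 0 up, 0.016 at the first stop
- collar (a joint): Travel of the collar, m: 0 up, 0.006 pressed home at the second stop
- stirrer: White box-shaped three-place magnetic stirrer, 370 x 120 mm, flat top 48 mm above the bench; fixed, on the other side of the flasks from the dispenser. Origin on the bench under its middle; +x along its length away from the keys, z up. Three marked places in a line at x = -55, 35, 125 mm; key panel at its near end, x = -150 mm
- place1 (a point): Centre of marked place 1 of three (place1 nearest to the keys, 90 mm apart; a dark ring 74 mm across with a centre dot) on the stirrer's top surface, 48 mm above the bench. Any flask may stand on any place
- place2 (a point): Centre of marked place 2 of three (place1 nearest to the keys, 90 mm apart; a dark ring 74 mm across with a centre dot) on the stirrer's top surface, 48 mm above the bench. Any flask may stand on any place
- place3 (a point): Centre of marked place 3 of three (place1 nearest to the keys, 90 mm apart; a dark ring 74 mm across with a centre dot) on the stirrer's top surface, 48 mm above the bench. Any flask may stand on any place
- key_power_top (a point): Power key: small round white key 18 mm across, on the left of the three (seen from the robot) on the stirrer's panel; keys 36 mm apart, 95 mm from place1. Point at the centre of its top, 55 mm above the bench, 7 mm above the panel. Pressed straight down, 4 mm travel, 4 N fully down, springs back
- key_power (a joint): Travel of that key, m: 0 up, 0.004 fully down
- key_timer_top (a point): Timer key: oblong white key 26 mm long (along the stirrer), 14 mm wide, in the middle (seen from the robot) on the stirrer's panel; keys 36 mm apart, 95 mm from place1. Point at the centre of its top, 55 mm above the bench, 7 mm above the panel. Pressed straight down, 4 mm travel, 4 N fully down, springs back
- key_timer (a joint): Travel of that key, m: 0 up, 0.004 fully down
- key_start_top (a point): Start key: large round white key 26 mm across, on the right of the three (seen from the robot) on the stirrer's panel; keys 36 mm apart, 95 mm from place1. Point at the centre of its top, 55 mm above the bench, 7 mm above the panel. Pressed straight down, 4 mm travel, 4 N fully down, springs back
- key_start (a joint): Travel of that key, m: 0 up, 0.004 fully down
- amber_tall: Bystander: amber bottle with black cap, 48 mm across, 115 mm high, loose, at the far side of the bench; origin at the centre of its foot. Leave alone
- amber_small: Bystander: amber bottle with yellow metal cap, 42 mm across, 90 mm high, loose, at the far side; origin at the centre of its foot. Leave alone
- calculator: Bystander: black desk calculator 120 x 75 x 17 mm, loose, lying at the far side; origin at the centre of its underside. Leave alone
Not all that is in view belongs to the job. What is shaped like the part that bears flask1_mid but pink or red is not meant.

How it is judged:
On the way, in this order (a step that is already met when the one before it is completed fails the run):
1. with the left-hand flask (flask1) upright on the bench under the spout tip (within 11 mm), the knob is pressed to the second stop (at least 20.5 of its 22 mm down) for 0.2 s (horizontal distance between flask1_mid and spout_tip below 0.011 m and z of flask1_mid in the frame of spout_tip below -0.0765 m and angle between flask1_mid's own z axis and vertical below 0.12 rad and z of flask1_mid in the frame of knob_top above -0.1955 m), for 0.2 s.
2. the knob is let fully up (within 2.5 mm) with flask1 still under the spout (horizontal distance between flask1_mid and spout_tip below 0.011 m and z of flask1_mid in the frame of spout_tip below -0.0765 m and angle between flask1_mid's own z axis and vertical below 0.12 rad and z of flask1_mid in the frame of knob_top below -0.2135 m), for 0.2 s.
3. with the middle flask (flask2) upright on the bench under the spout tip (within 11 mm), the knob is pressed to the second stop (at least 20.5 of its 22 mm down) for 0.2 s (horizontal distance between flask2_mid and spout_tip below 0.011 m and z of flask2_mid in the frame of spout_tip below -0.0765 m and angle between flask2_mid's own z axis and vertical below 0.12 rad and z of flask2_mid in the frame of knob_top above -0.1955 m), for 0.2 s.
4. the knob is let fully up (within 2.5 mm) with flask2 still under the spout (horizontal distance between flask2_mid and spout_tip below 0.011 m and z of flask2_mid in the frame of spout_tip below -0.0765 m and angle between flask2_mid's own z axis and vertical below 0.12 rad and z of flask2_mid in the frame of knob_top below -0.2135 m), for 0.2 s.
5. with the right-hand flask (flask3) upright on the bench under the spout tip (within 11 mm), the knob is pressed to the second stop (at least 20.5 of its 22 mm down) for 0.2 s (horizontal distance between flask3_mid and spout_tip below 0.011 m and z of flask3_mid in the frame of spout_tip below -0.0765 m and angle between flask3_mid's own z axis and vertical below 0.12 rad and z of flask3_mid in the frame of knob_top above -0.1955 m), for 0.2 s.
6. the knob is let fully up (within 2.5 mm) with flask3 still under the spout (horizontal distance between flask3_mid and spout_tip below 0.011 m and z of flask3_mid in the frame of spout_tip below -0.0765 m and angle between flask3_mid's own z axis and vertical below 0.12 rad and z of flask3_mid in the frame of knob_top below -0.2135 m), for 0.2 s.
7. every flask stands upright on top of the stirrer (within 50 mm of a marked place's centre) and the power key alone is pressed (3 mm or more) (angle between each of flask1_mid, flask2_mid, flask3_mid's own z axis and vertical below 0.12 rad and ((horizontal distance between flask1_mid and place1 below 0.05 m and z of flask1_mid in the frame of place1 between 0.054 and 0.066 m) or (horizontal distance between flask1_mid and place2 below 0.05 m and z of flask1_mid in the frame of place2 between 0.054 and 0.066 m) or (horizontal distance between flask1_mid and place3 below 0.05 m and z of flask1_mid in the frame of place3 between 0.054 and 0.066 m)) and ((horizontal distance between flask2_mid and place1 below 0.05 m and z of flask2_mid in the frame of place1 between 0.054 and 0.066 m) or (horizontal distance between flask2_mid and place2 below 0.05 m and z of flask2_mid in the frame of place2 between 0.054 and 0.066 m) or (horizontal distance between flask2_mid and place3 below 0.05 m and z of flask2_mid in the frame of place3 between 0.054 and 0.066 m)) and ((horizontal distance between flask3_mid and place1 below 0.05 m and z of flask3_mid in the frame of place1 between 0.054 and 0.066 m) or (horizontal distance between flask3_mid and place2 below 0.05 m and z of flask3_mid in the frame of place2 between 0.054 and 0.066 m) or (horizontal distance between flask3_mid and place3 below 0.05 m and z of flask3_mid in the frame of place3 between 0.054 and 0.066 m)) and value of joint key_power above 0.003 m and value of joint each of key_timer, key_start below 0.0012 m), for 0.05 s.
8. then the timer key alone is pressed (value of joint key_timer above 0.003 m and value of joint each of key_power, key_start below 0.0012 m), for 0.05 s.
9. then the start key alone is pressed (value of joint key_start above 0.003 m and value of joint each of key_power, key_timer below 0.0012 m), for 0.05 s.
At the end, for the whole second after the job is handed in: Every flask stands upright (within 7 degrees) on a marked place of the stirrer, its axis within 18 mm of the place's centre; the dispenser knob and collar are fully up and the three keys are released (angle between each of flask1_mid, flask2_mid, flask3_mid's own z axis and vertical below 0.12 rad and ((horizontal distance between flask1_mid and place1 below 0.018 m and z of flask1_mid in the frame of place1 between 0.054 and 0.066 m) or (horizontal distance between flask1_mid and place2 below 0.018 m and z of flask1_mid in the frame of place2 between 0.054 and 0.066 m) or (horizontal distance between flask1_mid and place3 below 0.018 m and z of flask1_mid in the frame of place3 between 0.054 and 0.066 m)) and ((horizontal distance between flask2_mid and place1 below 0.018 m and z of flask2_mid in the frame of place1 between 0.054 and 0.066 m) or (horizontal distance between flask2_mid and place2 below 0.018 m and z of flask2_mid in the frame of place2 between 0.054 and 0.066 m) or (horizontal distance between flask2_mid and place3 below 0.018 m and z of flask2_mid in the frame of place3 between 0.054 and 0.066 m)) and ((horizontal distance between flask3_mid and place1 below 0.018 m and z of flask3_mid in the frame of place1 between 0.054 and 0.066 m) or (horizontal distance between flask3_mid and place2 below 0.018 m and z of flask3_mid in the frame of place2 between 0.054 and 0.066 m) or (horizontal distance between flask3_mid and place3 below 0.018 m and z of flask3_mid in the frame of place3 between 0.054 and 0.066 m)) and value of joint knob below 0.002 m and value of joint collar below 0.001 m and value of joint each of key_power, key_timer, key_start below 0.0015 m); the robot touches nothing.
It fails at once if the tall amber bottle is moved more than 40 mm (distance of amber_tall from where it was at the start of the episode above 0.04 m).
It fails at once if the small amber bottle is moved more than 40 mm (distance of amber_small from where it was at the start of the episode above 0.04 m).
It fails at once if the calculator is moved more than 40 mm (distance of calculator from where it was at the start of the episode above 0.04 m).
Of flask1, flask2, flask3 only 2 to 3 are there at a start; the rules pass over those that are not, and their reading is None.
At some moment in a run one of flask1, flask2, flask3 may be knocked a few centimetres aside while the robot is not near it.
Once in a run the grip may slacken for a moment while it holds something.
It also fails if it takes over 210 s, if anything falls off the work surface, if the arm or the gripper's body presses on something with over 40 N, if the wrist force passes 120 N, or if a joint passes its speed limit or range.

## Working session

There is one attempt and no reset: what is moved stays moved. The work goes in short steps, Python scripts to look and compute and a tool call to move; the robot and the scene stay as the last step left them, time stands still between calls to the robot, and variables do not carry over. Pictures are saved under pics/ and viewed, at most 14 in all, crops included, and the job is handed in when it is done.

Besides the shell and the picture viewer there is one more tool, called as a command line: name --argument value ..., lists and objects as JSON in quotes. step_arm: Moves the arm, as the interface text tells. Its arguments: {"type":"object","properties":{"commands":{"type":"array"},"gripper":{"type":"number"},"force":{"type":"number"}},"required":["commands"]}

```bash
mkdir -p pics; ls; python3 - <<'E'
from bench import ctrl
import cv2
s=ctrl.get_state();print(s)
for n in("scene","top","wrist"):
    im=ctrl.get_image(n);cv2.imwrite(f"pics/{n}0.png",im[:,:,::-1])
    print(n,ctrl.camera_model(n))
E
```

```text
pics
{'time': 0.0, 'joint_positions': array([-1.1349205 ,  0.32181986, -0.07010417,  1.4516811 ,  0.02260893,
        1.3707944 , -0.05693581]), 'qd': array([-1.66195335e-03, -5.27129888e-05, -1.09603784e-03,  2.44956958e-03,
        1.91490627e-03,  1.18797481e-03, -6.02052860e-04]), 'joint_torque': array([ 3.20404524e-04, -4.91291428e+01, -4.03539296e-01, -3.12532961e+01,
       -6.38788682e-02,  4.38849139e-02,  1.99446226e-04]), 'position': array([0.2659172 , 0.59253633, 0.23546062]), 'tool_rot': array([-6.57537445e-01, -3.07170110e+00,  2.97075340e-03]), 'ft_force': array([ 0.09557137, -0.71918321, -1.78982505]), 'torque': array([ 0.07298256,  0.02843818, -0.03173802]), 'grip_force': 0.0, 'grip_width': 0.9979186593537046}
scene {'fx': 395.9340163119279, 'fy': 395.9340163119279, 'cx': 277.06215757950326, 'cy': 205.386308503292, 'R': array([[-0.48722661,  0.87307859, -0.01854751],
       [ 0.47575512,  0.24756777, -0.84401852],
       [-0.73230273, -0.42005236, -0.53599322]]), 't': array([ 0.26843772, -0.13270303,  1.43481738])}
top {'fx': 448.998746418401, 'fy': 448.998746418401, 'cx': 276.904912074232, 'cy': 203.79421709386057, 'R': array([[ 0.02915721, -0.99956982, -0.00316802],
       [-0.99461965, -0.02869733, -0.09954   ],
       [ 0.09940627,  0.00605328, -0.99502852]]), 't': array([-0.01898667,  0.5532843 ,  1.19039216])}
wrist {'fx': 352.31613463648813, 'fy': 352.31613463648813, 'cx': 280.40087492386175, 'cy': 207.23967795495665, 'T_tool_cam': array([[-6.24682403e-04, -9.63061225e-01, -2.69281799e-01,
         7.35012033e-02],
       [ 9.99999791e-01, -5.56858022e-04, -3.28257995e-04,
        -1.00208630e-04],
       [ 1.66180817e-04, -2.69281948e-01,  9.63061371e-01,
        -1.48569869e-01],
       [ 0.00000000e+00,  0.00000000e+00,  0.00000000e+00,
         1.00000000e+00]])}
```

View pics/top0.png

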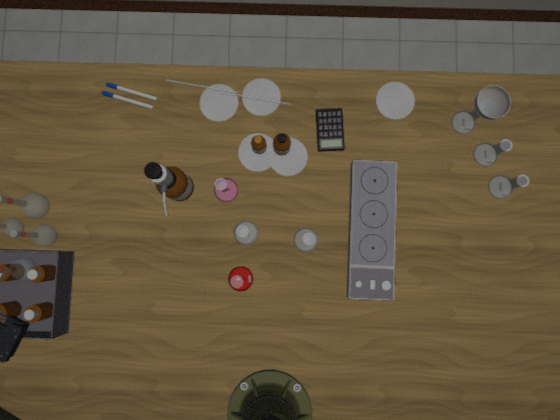

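View pics/scene0.png

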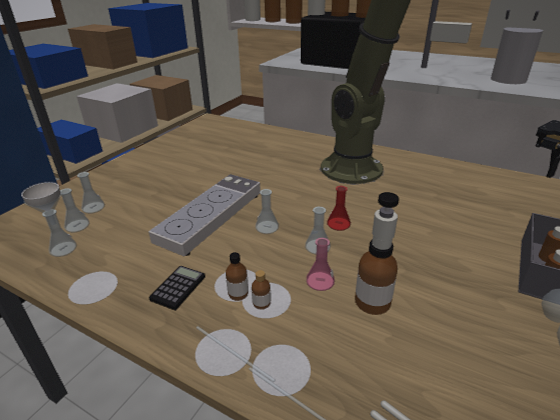

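Seen in the top view: clear flasks at (245,232) and (305,240) between dispenser (178,183, spout ~(165,213)) and stirrer (373,230). Could be mistaken for them: pink flask (226,190), red flask (240,279), clear ones at far right (463,122), (485,155), (500,187), and glassware at far left (35,205), (45,235). I choose the two clear ones in the middle and check them in a crop.

```bash
cat > h.py <<'E'
import numpy as np, cv2
from bench import ctrl
from scipy.spatial.transform import Rotation as Ro
def ray(name,uv,state=None):
    m=ctrl.camera_model(name)
    d=np.array([(uv[0]-m['cx'])/m['fx'],(uv[1]-m['cy'])/m['fy'],1.])
    if name=='wrist':
        s=state; R=Ro.from_rotvec(s['tool_rot']).as_matrix();T=m['T_tool_cam']
        return R@T[:3,3]+s['position'], R@T[:3,:3]@d
    R=np.array(m['R']);return -R.T@m['t'],R.T@d
def onz(name,uv,z,state=None):
    o,d=ray(name,uv,state);return o+d*(z-o[2])/d[2]
def proj(name,X,state=None):
    m=ctrl.camera_model(name);X=np.asarray(X,float)
    if name=='wrist':
        s=state; R=Ro.from_rotvec(s['tool_rot']).as_matrix();T=m['T_tool_cam']
        c=T[:3,:3].T@(R.T@(X-s['position'])-T[:3,3])
    else: c=np.array(m['R'])@X+m['t']
    return np.array([m['fx']*c[0]/c[2]+m['cx'],m['fy']*c[1]/c[2]+m['cy']])
E
python3 - <<'E'
import cv2,numpy as np
from h import *
im=cv2.imread('pics/top0.png');c=im[140:310,130:400]
cv2.imwrite('pics/crop0.png',cv2.resize(c,(795,501),interpolation=cv2.INTER_CUBIC))
E
```

```text
(no output)
```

View pics/crop0.png

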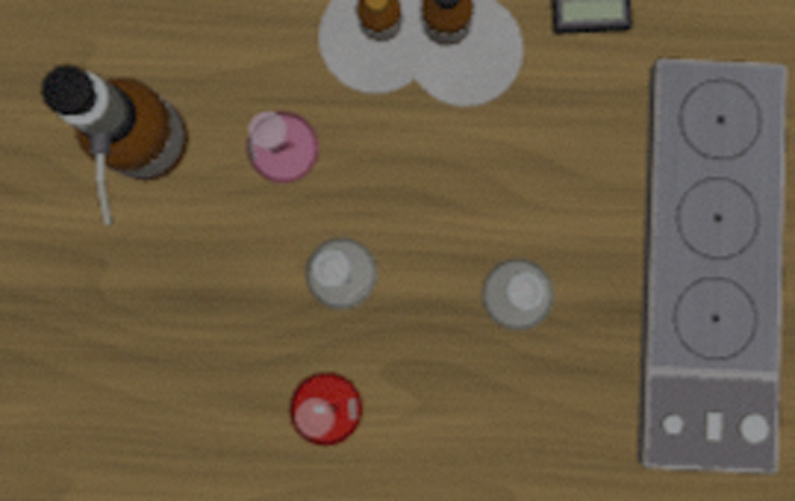

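```bash
python3 - <<'E'
from h import *
k=795/270
P={'A':(341,273,0.0),'Alip':(331,268,.12),'B':(518,294,0.),'Blip':(525,292,.12),'p1':(716,318,.048),'p2':(718,218,.048),'p3':(720,119,.048),
'pow':(673,425,.055),'tim':(714,426,.055),'sta':(755,429,.055),'knob':(68,90,.276),'spout':(108,222,.139),'pinkfoot':(283,147,0),'red':(326,409,0),'amb':(380,18,.09),'amt':(448,-5,.115)}
for n,(u,v,z) in P.items():
    x=onz('top',((u+.5)/k-.5+130,(v+.5)/k-.5+140),z); print(n,x.round(3),proj('scene',x).round(0))
c=ctrl.get_state();print(Ro.from_rotvec(c['tool_rot']).as_matrix().round(3))
im=cv2.imread('pics/scene0.png');cv2.imwrite('pics/crop1.png',cv2.resize(im[170:320,230:420],(760,600),interpolation=cv2.INTER_CUBIC))
E
```

```text
A [0.475 0.082 0.   ] [318. 248.]
Alip [0.475 0.081 0.12 ] [319. 210.]
B [ 0.46  -0.085  0.   ] [267. 228.]
Blip [ 0.459 -0.083  0.12 ] [266. 192.]
p1 [ 0.443 -0.26   0.048] [219. 196.]
p2 [ 0.532 -0.261  0.048] [200. 211.]
p3 [ 0.623 -0.262  0.048] [179. 227.]
pow [ 0.347 -0.221  0.055] [247. 184.]
tim [ 0.347 -0.257  0.055] [237. 181.]
sta [ 0.346 -0.293  0.055] [228. 178.]
knob [0.594 0.268 0.276] [388. 196.]
spout [0.507 0.267 0.139] [391. 231.]
pinkfoot [0.592 0.141 0.   ] [320. 283.]
red [0.348 0.091 0.   ] [339. 225.]
amb [0.698 0.048 0.09 ] [263. 268.]
amt [ 0.714 -0.011  0.115] [235. 255.]
[[-0.912  0.409 -0.   ]
 [ 0.409  0.912 -0.001]
 [-0.    -0.001 -1.   ]]
```

View pics/crop1.png

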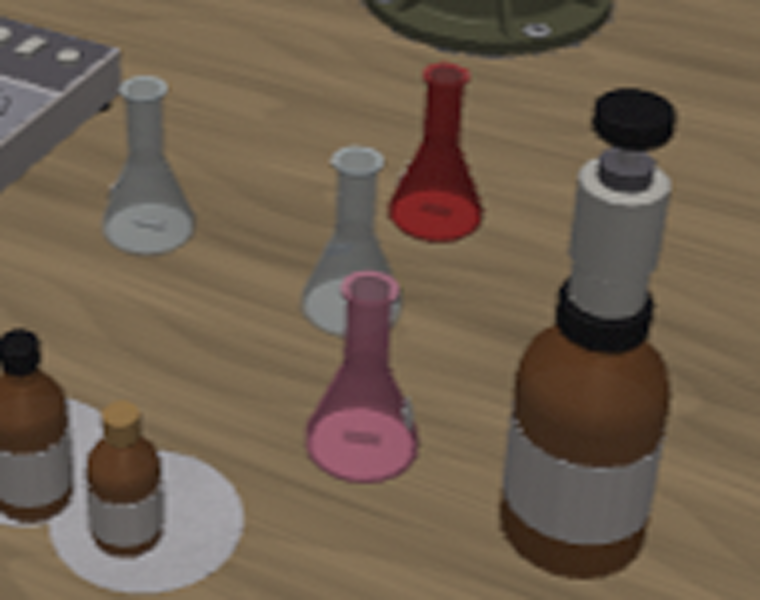

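The crop shows clear flasks A (foot (245,232) in the top view) and B (305,240). Red and pink ones are excluded; the spout points toward the robot. The first dose is A at (0.475, 0.082). Next is a planner helper.

```bash
cat >> h.py <<'E'
def orient(yaw,tilt,flip=1):
    """tool z leans 'tilt' deg from down toward azimuth yaw; flip=1: tool x (camera) on the outer/upper side"""
    y,t=np.radians([yaw,tilt]);d=np.array([np.cos(y),np.sin(y),0]);k=np.array([0,0,1.])
    z=np.sin(t)*d-np.cos(t)*k; x=flip*(np.cos(t)*d+np.sin(t)*k)
    return np.c_[x,np.cross(z,x),z]
def plan(wps):
    """wps: (pos,R); prints moves per call in the tool axes at its start"""
    s=ctrl.get_state();p=s['position'];R=Ro.from_rotvec(s['tool_rot'])
    print('at',p.round(4),'F',s['ft_force'].round(1),'t',round(s['time'],2),'q',s['joint_positions'].round(2))
    for pos,M in wps:
        tr=np.round(R.inv().apply(np.asarray(pos)-p),4);tu=np.round((R.inv()*Ro.from_matrix(M)).as_rotvec(degrees=True),1)
        print('travel',tr.tolist(),'turn',tu.tolist(),'rows',round(max(np.linalg.norm(tr)/.05,np.linalg.norm(tu)/8.59),1))
        p=p+R.apply(tr);R=R*Ro.from_rotvec(tu,degrees=True)
E
python3 - <<'E'
from h import *
O=orient
plan([((.27,.45,.34),O(116,0)),((.29,.25,.36),O(74,0)),((.36,.05,.34),O(31,0)),((.38,.03,.25),O(28,36))])
E
```

```text
at [0.266  0.5927 0.2357] F [-0.8  0.3  0.2] t 0.15 q [-1.13  0.32 -0.07  1.45  0.02  1.37 -0.06]
travel [-0.0621, -0.1287, -0.1041] turn [-0.1, 0.0, 39.8] rows 4.6
travel [-0.1884, -0.0698, -0.0199] turn [0.0, 0.0, 42.0] rows 4.9
travel [-0.1731, 0.1223, 0.02] turn [0.0, -0.0, 43.0] rows 5.0
travel [0.0068, 0.0274, 0.0901] turn [-0.9, 36.0, 2.9] rows 4.2
```

```bash
python3 - <<'E'
from h import *
O=orient
plan([((.30,.43,.34),O(116,0)),((.38,.23,.36),O(74,0)),((.43,.03,.34),O(31,0)),((.41,.04,.22),O(28,36))])
E
```

```text
at [0.266  0.5927 0.2357] F [-0.8  0.3  0.2] t 0.15 q [-1.13  0.32 -0.07  1.45  0.02  1.37 -0.06]
travel [-0.0976, -0.1346, -0.1041] turn [-0.1, 0.0, 39.8] rows 4.6
travel [-0.2149, -0.0159, -0.0199] turn [0.0, 0.0, 42.0] rows 4.9
travel [-0.1785, 0.103, 0.0201] turn [0.0, -0.0, 43.0] rows 5.0
travel [-0.012, -0.0189, 0.12] turn [-0.9, 36.0, 2.9] rows 4.2
```

step_arm --commands '[{"travel":[-0.098,-0.135,-0.104],"turn":[0,0,40]},{"travel":[-0.098,-0.135,-0.104],"turn":[0,0,40]},{"travel":[-0.098,-0.135,-0.104],"turn":[0,0,40]},{"travel":[-0.098,-0.135,-0.104],"turn":[0,0,40]},{"travel":[-0.098,-0.135,-0.104],"turn":[0,0,40]}]' --gripper 1 --force 15

```text
time: 0.65
position: [0.3042, 0.4257, 0.3456]
tool_rot: [1.685, 2.649, 0.011]
ft_force: [0.2, 0.6, 0.3]
grip_width: 1.001
grip_force: 0.0
```

step_arm --commands '[{"travel":[-0.215,-0.016,-0.02],"turn":[0,0,42]},{"travel":[-0.215,-0.016,-0.02],"turn":[0,0,42]},{"travel":[-0.215,-0.016,-0.02],"turn":[0,0,42]},{"travel":[-0.215,-0.016,-0.02],"turn":[0,0,42]},{"travel":[-0.215,-0.016,-0.02],"turn":[0,0,42]}]'

```text
time: 1.15
position: [0.3818, 0.2238, 0.3614]
tool_rot: [2.524, 1.869, 0.002]
ft_force: [0.4, 0.4, -0.1]
grip_width: 1.002
grip_force: 0.0
```

step_arm --commands '[{"travel":[-0.178,0.103,0.02],"turn":[0,0,42.9]},{"travel":[-0.178,0.103,0.02],"turn":[0,0,42.9]},{"travel":[-0.178,0.103,0.02],"turn":[0,0,42.9]},{"travel":[-0.178,0.103,0.02],"turn":[0,0,42.9]},{"travel":[-0.178,0.103,0.02],"turn":[0,0,42.9]}]'

```text
time: 1.65
position: [0.4294, 0.0226, 0.3403]
tool_rot: [3.034, 0.812, -0.0]
ft_force: [-0.5, 1.0, -0.0]
grip_width: 1.0
grip_force: 0.0
```

step_arm --commands '[{"travel":[-0.012,-0.019,0.12],"turn":[0,36,0]},{"travel":[-0.012,-0.019,0.12],"turn":[0,36,0]},{"travel":[-0.012,-0.019,0.12],"turn":[0,36,0]},{"travel":[-0.012,-0.019,0.12],"turn":[0,36,0]},{"travel":[-0.012,-0.019,0.12],"turn":[0,36,0]}]'

```text
time: 2.15
position: [0.4266, 0.0496, 0.2386]
tool_rot: [-2.879, -0.849, -0.331]
ft_force: [-1.0, 1.0, 0.7]
grip_width: 0.996
grip_force: 0.0
```

```bash
python3 - <<'E'
from h import *
s=ctrl.get_state();im=ctrl.get_image('wrist');cv2.imwrite('pics/w1.png',im[:,:,::-1])
M=Ro.from_rotvec(s['tool_rot']).as_matrix();print(M.round(2))
for n,X in dict(A=(.475,.082,.12),Af=(.475,.082,0),sp=(.507,.267,.139),k=(.594,.268,.276)).items(): print(n,proj('wrist',X,s).round(0))
R=orient(28,36)
N=np.array((.475,.082,.085))
plan([(N-.05*R[:,2]-[0,0,0],R),(N-.004*R[:,2],R)])
E
```

```text
[[ 0.82  0.55  0.17]
 [ 0.52 -0.84  0.18]
 [ 0.24 -0.05 -0.97]]
A [288. 169.]
Af [291. 177.]
sp [104.  -3.]
k [  15. -443.]
at [0.4225 0.0457 0.2318] F [-3.9 -0.3 -3.9] t 2.2 q [ 0.31 -0.29 -0.28  2.09 -0.28  1.18 -0.88]
travel [0.0087, 0.0019, 0.1115] turn [-5.2, 22.6, 2.9] rows 2.7
travel [-0.0, -0.0001, 0.046] turn [0.0, 0.0, -0.0] rows 0.9
```

View pics/w1.png

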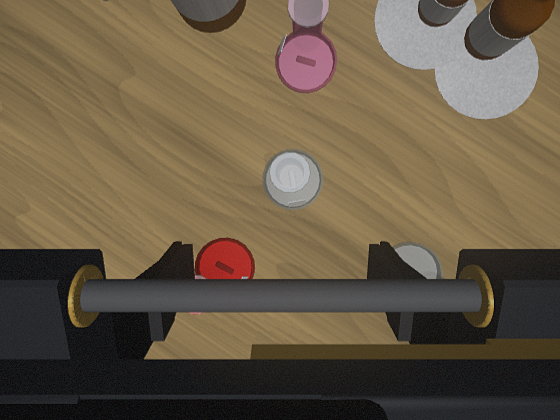

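The wrist view shows A's foot at (292,180) and lip at (290,172), both within 3 px of prediction. A radial lean is out of reach there because joint 2 is at its limit. I will lean sideways instead.

```bash
python3 - <<'E'
from h import *
R=orient(75,40);N=np.array((.475,.082,.085))
plan([((.46,.02,.22),orient(60,22)),(N-.07*R[:,2],R),(N-.005*R[:,2],R)])
E
```

```text
at [0.4225 0.0457 0.2318] F [-3.9 -0.3 -3.9] t 2.2 q [ 0.31 -0.29 -0.28  2.09 -0.28  1.18 -0.88]
travel [0.015, 0.0426, 0.0131] turn [5.1, 7.5, -27.0] rows 3.3
travel [-0.014, -0.0064, 0.0821] turn [7.7, 17.9, -12.9] rows 2.7
travel [-0.0, -0.0001, 0.065] turn [0.0, 0.0, -0.0] rows 1.3
```

step_arm --commands '[{"travel":[0.015,0.043,0.013],"turn":[5.1,7.5,-27]},{"travel":[0.015,0.043,0.013],"turn":[5.1,7.5,-27]},{"travel":[0.015,0.043,0.013],"turn":[5.1,7.5,-27]},{"travel":[0.015,0.043,0.013],"turn":[5.1,7.5,-27]},{"travel":[0.015,0.043,0.013],"turn":[5.1,7.5,-27]}]'

```text
time: 2.7
position: [0.4638, 0.0228, 0.2268]
tool_rot: [-2.515, -1.465, -0.495]
ft_force: [-0.4, -0.3, 0.0]
grip_width: 0.998
grip_force: 0.0
```

```bash
cat >> h.py <<'E'
def att():
    M=Ro.from_rotvec(ctrl.get_state()['tool_rot']).as_matrix();z=M[:,2]
    print('yaw',np.degrees(np.arctan2(z[1],z[0])).round(1),'tilt',np.degrees(np.arccos(-z[2])).round(1))
E
python3 - <<'E'
from h import *
att()
R=orient(75,40);N=np.array((.475,.082,.085))
plan([(N-.07*R[:,2],R),(N-.005*R[:,2],R)])
E
```

```text
yaw 59.7 tilt 22.1
at [0.4638 0.0228 0.2268] F [-0.4 -0.3  0. ] t 2.7 q [ 0.26 -0.18 -0.09  2.05 -0.41  1.16 -0.19]
travel [-0.0207, -0.0085, 0.0867] turn [7.8, 17.8, -12.4] rows 2.7
travel [0.0001, -0.0, 0.065] turn [-0.0, 0.0, -0.0] rows 1.3
```

Reached. On to the pre-grasp.

step_arm --commands '[{"travel":[-0.021,-0.0085,0.087],"turn":[7.8,17.8,-12.4]},{"travel":[-0.021,-0.0085,0.087],"turn":[7.8,17.8,-12.4]},{"travel":[-0.021,-0.0085,0.087],"turn":[7.8,17.8,-12.4]},{"travel":[-0.021,-0.0085,0.087],"turn":[7.8,17.8,-12.4]},{"travel":[-0.021,-0.0085,0.087],"turn":[7.8,17.8,-12.4]}]'

```text
time: 3.2
position: [0.463, 0.0387, 0.137]
tool_rot: [-2.076, -1.589, -0.751]
ft_force: [0.1, 0.2, -0.1]
grip_width: 1.0
grip_force: 0.0
```

```bash
python3 - <<'E'
from h import *
att()
R=orient(75,40);N=np.array((.475,.082,.085))
plan([(N-.005*R[:,2],R)])
s=ctrl.get_state();im=ctrl.get_image('wrist');cv2.imwrite('pics/w2.png',im[:,:,::-1])
for n,X in dict(A=(.475,.082,.12),Af=(.475,.082,0),Nk=N).items(): print(n,proj('wrist',X,s).round(0))
E
```

```text
yaw 75.2 tilt 40.0
at [0.463  0.0387 0.137 ] F [ 0.1  0.2 -0.1] t 3.2 q [ 0.3   0.07  0.06  2.15 -0.78  1.16  0.51]
travel [0.001, 0.0005, 0.0637] turn [-0.1, 0.0, -0.2] rows 1.3
A [281. 202.]
Af [281. 261.]
Nk [281. 225.]
```

View pics/w2.png

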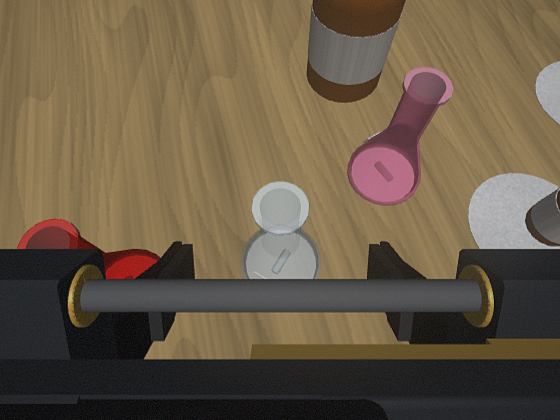

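The flask's lip is centred at (280,207), between the fingers, so I approach and grip.

step_arm --commands '[{"travel":[0.001,0,0.025],"turn":[0,0,0]},{"travel":[0.001,0,0.05],"turn":[0,0,0]},{"travel":[0.001,0,0.064],"turn":[0,0,0]},{"travel":[0.001,0,0.064],"turn":[0,0,0]}]'

```text
time: 3.65
position: [0.4735, 0.0815, 0.0897]
tool_rot: [-2.071, -1.595, -0.753]
ft_force: [0.5, 0.0, 0.1]
grip_width: 1.0
grip_force: 0.0
```

step_arm --commands '[{"travel":[0,0,0],"turn":[0,0,0]},{"travel":[0,0,0],"turn":[0,0,0]},{"travel":[0,0,0],"turn":[0,0,0]},{"travel":[0,0,0],"turn":[0,0,0]},{"travel":[0,0,0],"turn":[0,0,0]}]' --gripper 0 --force 20

```text
time: 4.15
position: [0.4746, 0.079, 0.0902]
tool_rot: [-2.075, -1.593, -0.757]
ft_force: [0.3, 0.0, -1.1]
grip_width: 0.631
grip_force: 0.0
```

step_arm --commands '[{"travel":[0,0,0],"turn":[0,0,0]},{"travel":[0,0,0],"turn":[0,0,0]},{"travel":[0,0,0],"turn":[0,0,0]}]'

```text
time: 4.45
position: [0.4744, 0.0794, 0.0899]
tool_rot: [-2.075, -1.593, -0.756]
ft_force: [-0.4, -0.4, -0.2]
grip_width: 0.361
grip_force: 0.0
```

```bash
python3 - <<'E'
from h import *
att()
plan([])
# neck = TCP +.005 z
s=ctrl.get_state();z=Ro.from_rotvec(s['tool_rot']).as_matrix()[:,2];print('neck',s['position']+.005*z)
p=s['position'];off=p-np.array((.475,.082,0)) # rel. tool offset from flask axis at yaw75
d=lambda y:np.array([np.cos(np.radians(y)),np.sin(np.radians(y))])
r=off[:2]@d(75);l=off[:2]@d(165);print(r,l)
def at(x,y,z,yaw): q=np.array([x,y])+r*d(yaw)+l*d(yaw+90);return (q[0],q[1],z)
zz=p[2]
# lift 25mm; approach from -x side of the spout
plan([(at(.475,.082,zz+.025,75),orient(75,40)),(at(.46,.20,zz+.02,60),orient(60,40)),(at(.44,.255,zz+.01,55),orient(55,40)),(at(.507,.267,zz+.008,50),orient(50,40)),(at(.507,.267,zz+.001,50),orient(50,40))])
E
```

```text
yaw 74.9 tilt 40.0
at [0.4744 0.0794 0.0899] F [-0.4 -0.4 -0.2] t 4.45 q [ 0.26  0.14  0.01  2.19 -0.86  1.02  0.55]
neck [0.47519476 0.08247639 0.08609323]
-0.0027036113346511695 -6.200081826361952e-05
at [0.4744 0.0794 0.0899] F [-0.4 -0.4 -0.2] t 4.45 q [ 0.26  0.14  0.01  2.19 -0.86  1.02  0.55]
travel [0.0161, 0.0, -0.0192] turn [0.0, -0.0, 0.0] rows 0.5
travel [0.0812, -0.0457, 0.0747] turn [-9.6, -0.0, 11.5] rows 2.4
travel [0.0224, -0.045, 0.0318] turn [-3.2, -0.0, 3.9] rows 1.2
travel [0.0357, 0.0477, 0.0326] turn [-3.2, -0.0, 3.8] rows 1.4
travel [-0.0045, 0.0, 0.0054] turn [-0.0, -0.0, -0.0] rows 0.1
```

step_arm --commands '[{"travel":[0,0,0],"turn":[0,0,0]},{"travel":[0,0,0],"turn":[0,0,0]},{"travel":[0,0,0],"turn":[0,0,0]},{"travel":[0,0,0],"turn":[0,0,0]},{"travel":[0,0,0],"turn":[0,0,0]}]' --force 30

```text
time: 4.95
position: [0.4742, 0.0795, 0.0898]
tool_rot: [-2.074, -1.593, -0.756]
ft_force: [-1.1, 0.1, -0.2]
grip_width: 0.295
grip_force: 30.0
```

step_arm --commands '[{"travel":[0.004,0,-0.005],"turn":[0,0,0]},{"travel":[0.008,0,-0.01],"turn":[0,0,0]},{"travel":[0.012,0,-0.015],"turn":[0,0,0]},{"travel":[0.016,0,-0.019],"turn":[0,0,0]},{"travel":[0.016,0,-0.019],"turn":[0,0,0]}]'

```text
time: 5.45
position: [0.4751, 0.0794, 0.1159]
tool_rot: [-2.075, -1.594, -0.758]
ft_force: [-0.4, -0.1, -1.7]
grip_width: 0.292
grip_force: 30.0
```

```bash
python3 - <<'E'
from h import *
att();plan([])
s=ctrl.get_state();im=ctrl.get_image('wrist');cv2.imwrite('pics/w3.png',im[:,:,::-1])
im=ctrl.get_image('top');cv2.imwrite('pics/t3.png',cv2.resize(im[140:310,130:400,::-1],(795,501),interpolation=cv2.INTER_CUBIC))
E
```

```text
yaw 74.8 tilt 40.0
at [0.4751 0.0794 0.1159] F [-0.4 -0.1 -1.7] t 5.45 q [ 0.25  0.09  0.01  2.17 -0.83  1.06  0.5 ]
```

View pics/w3.png

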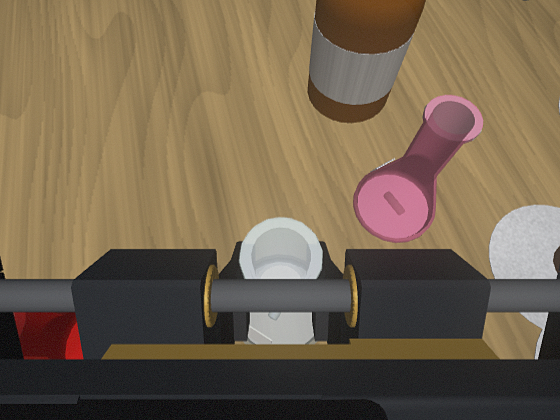

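Held: grip at 0.292, and the force shows the flask's weight. Lip at (281,253). Now plan the transfer to the spout.

```bash
cat >> h.py <<'E'
def at(x,y,z,yaw,r=-.003):
    a=np.radians(yaw);return (x+r*np.cos(a),y+r*np.sin(a),z)
E
python3 - <<'E'
from h import *
zz=.0899;O=orient
plan([(at(.46,.20,zz+.025,60),O(60,40)),(at(.45,.265,zz+.010,52),O(52,40)),(at(.49,.267,zz+.008,50),O(50,40))])
s=ctrl.get_state();print('lip exp',proj('wrist',(.475,.082,.146),s))
E
```

```text
at [0.4744 0.0794 0.115 ] F [-0.7  0.2 -2. ] t 5.55 q [ 0.25  0.09  0.01  2.17 -0.83  1.06  0.5 ]
travel [0.0842, -0.0459, 0.0706] turn [-9.6, -0.0, 11.6] rows 2.4
travel [0.0296, -0.0416, 0.0445] turn [-5.1, -0.0, 6.1] rows 1.4
travel [0.0188, 0.0302, 0.0184] turn [-1.3, -0.0, 1.5] rows 0.8
lip exp [279.96295685 248.29363875]
```

step_arm --commands '[{"travel":[0.028,-0.015,0.0235],"turn":[-3.2,0,3.9]},{"travel":[0.056,-0.031,0.047],"turn":[-6.4,0,7.7]},{"travel":[0.084,-0.046,0.0705],"turn":[-9.6,0,11.6]},{"travel":[0.084,-0.046,0.0705],"turn":[-9.6,0,11.6]}]'

```text
time: 5.95
position: [0.4533, 0.2029, 0.1139]
tool_rot: [-2.303, -1.341, -0.835]
ft_force: [-0.2, -0.5, -2.5]
grip_width: 0.29
grip_force: 30.0
```

step_arm --commands '[{"travel":[0.015,-0.021,0.022],"turn":[-2.5,0,3]},{"travel":[0.0295,-0.0415,0.0445],"turn":[-5.1,0,6.1]},{"travel":[0.0295,-0.0415,0.0445],"turn":[-5.1,0,6.1]}]'

```text
time: 6.25
position: [0.4435, 0.2668, 0.0982]
tool_rot: [-2.419, -1.192, -0.875]
ft_force: [-0.9, 0.8, -1.5]
grip_width: 0.292
grip_force: 30.0
```

step_arm --commands '[{"travel":[0.009,0.015,0.009],"turn":[-0.6,0,0.8]},{"travel":[0.019,0.03,0.018],"turn":[-1.3,0,1.5]},{"travel":[0.019,0.03,0.018],"turn":[-1.3,0,1.5]}]'

```text
time: 6.55
position: [0.49, 0.2641, 0.0985]
tool_rot: [-2.454, -1.143, -0.894]
ft_force: [-0.5, 0.3, -1.3]
grip_width: 0.293
grip_force: 30.0
```

```bash
python3 - <<'E'
from h import *
att();plan([])
s=ctrl.get_state();im=ctrl.get_image('wrist');cv2.imwrite('pics/w4.png',im[:,:,::-1])
print('spout exp',proj('wrist',(.507,.267,.139),s),'lip',proj('wrist',(.49,.267,.128),s))
E
```

```text
yaw 50.0 tilt 40.1
at [0.49   0.2641 0.0985] F [-0.5  0.3 -1.3] t 6.55 q [-0.   -0.04 -0.32  2.35 -1.07  0.41 -0.11]
spout exp [309.79106792 213.42106548] lip [275.16318351 250.51281108]
```

View pics/w4.png

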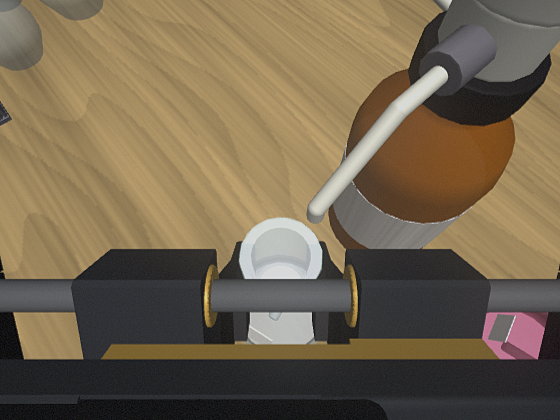

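The spout tip appears at (316,217) and the lip at (281,253), within a few pixels of prediction.

```bash
python3 - <<'E'
from h import *
s=ctrl.get_state()
sp=onz('wrist',(316,217),.139,s);lip=onz('wrist',(281,252),.1285,s);print(sp,lip)
d=(sp-lip)[:2];print(d);p=s['position']
R=Ro.from_rotvec(s['tool_rot']).as_matrix()
for dz in(0,-.007):
    w=(p[0]+d[0],p[1]+d[1],p[2]+dz);print(R.T@(np.array(w)-p))
E
```

```text
[0.50598327 0.2643502  0.139     ] [0.48953551 0.26486623 0.1285    ]
[ 0.01644776 -0.00051603]
[0.00780527 0.01293591 0.0065219 ]
[0.00330722 0.01294581 0.01188543]
```

step_arm --commands '[{"travel":[0.004,0.0065,0.0033],"turn":[0,0,0]},{"travel":[0.008,0.013,0.0065],"turn":[0,0,0]},{"travel":[0.008,0.013,0.0065],"turn":[0,0,0]},{"travel":[0.005,0.013,0.0095],"turn":[0,0,0]},{"travel":[0.003,0.013,0.0125],"turn":[0,0,0]}]'

```text
time: 7.1
position: [0.5038, 0.264, 0.0898]
tool_rot: [-2.454, -1.145, -0.892]
ft_force: [-3.9, -3.3, 5.9]
grip_width: 0.288
grip_force: 30.0
```

step_arm --commands '[{"travel":[0,0,0],"turn":[0,0,0]},{"travel":[0,0,0],"turn":[0,0,0]}]'

```text
time: 7.3
position: [0.5038, 0.2641, 0.09]
tool_rot: [-2.454, -1.145, -0.892]
ft_force: [-0.6, -0.3, -1.7]
grip_width: 0.288
grip_force: 30.0
```

```bash
python3 - <<'E'
from h import *
att();plan([])
E
```

```text
yaw 50.1 tilt 40.0
at [0.5038 0.2641 0.09  ] F [-0.6 -0.3 -1.7] t 7.3 q [ 0.    0.01 -0.31  2.33 -1.09  0.39 -0.07]
```

step_arm --commands '[{"travel":[-0.0005,0,0.0008],"turn":[0,0,0]},{"travel":[-0.0005,0,0.0008],"turn":[0,0,0]}]'

```text
time: 7.5
position: [0.5045, 0.2646, 0.0902]
tool_rot: [-2.452, -1.145, -0.894]
ft_force: [-3.1, -2.2, 4.8]
grip_width: 0.288
grip_force: 30.0
```

step_arm --commands '[{"travel":[0,0,0],"turn":[0,0,0]},{"travel":[0,0,0],"turn":[0,0,0]},{"travel":[0,0,0],"turn":[0,0,0]},{"travel":[0,0,0],"turn":[0,0,0]},{"travel":[0,0,0],"turn":[0,0,0]}]' --gripper 0.6

```text
time: 8.0
position: [0.5044, 0.2642, 0.0894]
tool_rot: [-2.454, -1.145, -0.893]
ft_force: [0.1, -0.0, -0.6]
grip_width: 0.582
grip_force: 0.0
```

step_arm --commands '[{"travel":[0,0,-0.02],"turn":[0,0,0]},{"travel":[0,0,-0.05],"turn":[0,0,0]},{"travel":[0,0,-0.08],"turn":[0,0,0]},{"travel":[0,0,-0.1],"turn":[0,0,0]},{"travel":[0,0,-0.1],"turn":[0,0,0]}]'

```text
time: 8.5
position: [0.4643, 0.2139, 0.1685]
tool_rot: [-2.455, -1.144, -0.9]
ft_force: [1.0, 0.1, 0.5]
grip_width: 0.598
grip_force: 0.0
```

```bash
python3 - <<'E'
from h import *
att()
plan([((.45,.20,.34),orient(50,5)),((.594,.266,.33),orient(50,0)),((.594,.266,.295),orient(50,0)),((.594,.266,.268),orient(50,0))])
s=ctrl.get_state();im=ctrl.get_image('wrist');cv2.imwrite('pics/w5.png',im[:,:,::-1])
print('spout',proj('wrist',(.506,.265,.139),s),'lip',proj('wrist',(.506,.265,.12),s),'foot',proj('wrist',(.506,.265,.0),s))
E
```

```text
yaw 49.7 tilt 40.2
at [0.4643 0.2139 0.1685] F [1.  0.1 0.5] t 8.5 q [ 0.08 -0.26 -0.25  2.36 -0.89  0.64 -0.26]
travel [0.0955, -0.0014, -0.1438] turn [0.2, -35.2, -0.0] rows 4.1
travel [0.1418, 0.0678, 0.0224] turn [0.0, -5.0, -0.0] rows 3.2
travel [-0.0, 0.0, 0.035] turn [0.0, 0.0, -0.0] rows 0.7
travel [-0.0, 0.0, 0.027] turn [0.0, 0.0, -0.0] rows 0.5
spout [278.25730288 180.21197613] lip [278.30472391 194.08116688] foot [278.49404972 249.45313787]
```

View pics/w5.png

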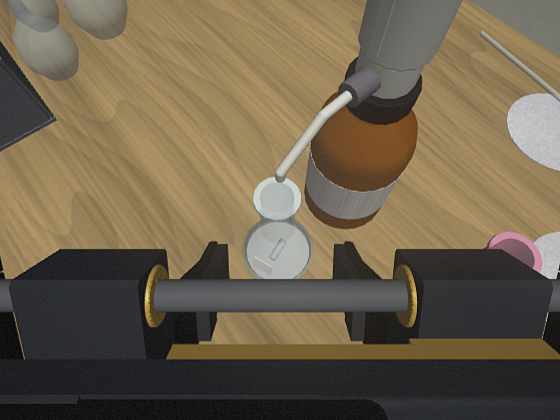

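Spout tip at (281,178), lip centre (277,198), foot (278,250): within about 4 mm. Now press the knob.

step_arm --commands '[{"travel":[0.0955,-0.001,-0.144],"turn":[0,-35.2,0]},{"travel":[0.0955,-0.001,-0.144],"turn":[0,-35.2,0]},{"travel":[0.0955,-0.001,-0.144],"turn":[0,-35.2,0]},{"travel":[0.0955,-0.001,-0.144],"turn":[0,-35.2,0]},{"travel":[0.0955,-0.001,-0.144],"turn":[0,-35.2,0]}]' --gripper 0 --force 10

```text
time: 9.05
position: [0.4537, 0.203, 0.3453]
tool_rot: [-2.814, -1.315, -0.132]
ft_force: [0.0, 0.5, -0.1]
grip_width: 0.224
grip_force: 0.0
```

step_arm --commands '[{"travel":[0.142,0.068,0.022],"turn":[0,-5,0]},{"travel":[0.142,0.068,0.022],"turn":[0,-5,0]},{"travel":[0.142,0.068,0.022],"turn":[0,-5,0]},{"travel":[0.142,0.068,0.022],"turn":[0,-5,0]},{"travel":[0.142,0.068,0.022],"turn":[0,-5,0]}]'

```text
time: 9.55
position: [0.5952, 0.2687, 0.3227]
tool_rot: [-2.842, -1.33, 0.015]
ft_force: [-0.3, 0.5, -0.7]
grip_width: 0.003
grip_force: 0.0
```

```bash
python3 - <<'E'
from h import *
att()
plan([((.594,.266,.295),orient(50,0)),((.594,.266,.268),orient(50,0))])
s=ctrl.get_state();im=ctrl.get_image('top')[140:310,130:400,::-1];cv2.imwrite('pics/t5.png',cv2.resize(im,(795,501)))
print(proj('wrist',(.594,.266,.276),s))
E
```

```text
yaw -178.2 tilt 0.6
at [0.5952 0.2687 0.3227] F [-0.3  0.5 -0.7] t 9.55 q [-0.01  0.37 -0.63  1.27  0.21  1.57 -1.3 ]
travel [-0.0026, 0.001, 0.0277] turn [-0.4, 0.4, 0.2] rows 0.6
travel [-0.0001, -0.0, 0.027] turn [-0.0, -0.0, -0.0] rows 0.5
[282.09669498 242.15000233]
```

step_arm --commands '[{"travel":[-0.0025,0.001,0.02],"turn":[0,0,0]},{"travel":[-0.0025,0.001,0.03],"turn":[0,0,0]},{"travel":[-0.0025,0.001,0.036],"turn":[0,0,0]},{"travel":[-0.0025,0.001,0.042],"turn":[0,0,0]},{"travel":[-0.0025,0.001,0.047],"turn":[0,0,0]}]'

```text
time: 10.1
position: [0.5926, 0.264, 0.2814]
tool_rot: [2.846, 1.328, -0.005]
ft_force: [-2.7, -1.8, 3.7]
grip_width: 0.004
grip_force: 1.8
```

step_arm --commands '[{"travel":[0,0,0.003],"turn":[0,0,0]},{"travel":[0,0,0.005],"turn":[0,0,0]},{"travel":[0,0,0.0065],"turn":[0,0,0]},{"travel":[0,0,0.008],"turn":[0,0,0]},{"travel":[0,0,0.008],"turn":[0,0,0]}]'

```text
time: 10.6
position: [0.593, 0.2642, 0.274]
tool_rot: [2.846, 1.328, -0.005]
ft_force: [-4.9, -2.9, 9.3]
grip_width: 0.004
grip_force: 4.5
```

step_arm --commands '[{"travel":[0,0,0.002],"turn":[0,0,0]},{"travel":[0,0,0.004],"turn":[0,0,0]},{"travel":[0,0,0.006],"turn":[0,0,0]},{"travel":[0,0,0.006],"turn":[0,0,0]}]'

```text
time: 11.0
position: [0.5931, 0.2642, 0.2692]
tool_rot: [2.845, 1.327, -0.003]
ft_force: [-6.1, -3.2, 13.3]
grip_width: 0.004
grip_force: 6.8
```

step_arm --commands '[{"travel":[0,0,0.002],"turn":[0,0,0]},{"travel":[0,0,0.004],"turn":[0,0,0]},{"travel":[0,0,0.004],"turn":[0,0,0]},{"travel":[0,0,0.004],"turn":[0,0,0]}]'

```text
time: 11.4
position: [0.5931, 0.2642, 0.2682]
tool_rot: [2.845, 1.327, 0.0]
ft_force: [-9.3, -5.2, 23.1]
grip_width: 0.003
grip_force: 11.4
```

Firm stop reached (23 N, movement ceased). Hold, then release.

step_arm --commands '[{"travel":[0,0,0],"turn":[0,0,0]},{"travel":[0,0,0],"turn":[0,0,0]},{"travel":[0,0,0],"turn":[0,0,0]}]'

```text
time: 11.7
position: [0.5931, 0.2642, 0.2682]
tool_rot: [2.845, 1.327, 0.0]
ft_force: [-9.4, -5.3, 22.4]
grip_width: 0.007
grip_force: 11.4
```

step_arm --commands '[{"travel":[0,0,-0.01],"turn":[0,0,0]},{"travel":[0,0,-0.022],"turn":[0,0,0]},{"travel":[0,0,-0.04],"turn":[0,0,0]},{"travel":[0,0,-0.07],"turn":[0,0,0]},{"travel":[0,0,-0.09],"turn":[0,0,0]}]'

```text
time: 12.2
position: [0.5944, 0.2647, 0.354]
tool_rot: [2.846, 1.328, -0.001]
ft_force: [0.3, -0.4, 0.3]
grip_width: 0.006
grip_force: 0.0
```

```bash
python3 - <<'E'
from h import *
att()
R=orient(50,40);N=np.array((.505,.265,.085))
plan([((.45,.20,.34),orient(50,5)),(N-.10*R[:,2],R)])
E
```

```text
yaw -100.0 tilt 0.0
at [0.5944 0.2647 0.354 ] F [ 0.3 -0.4  0.3] t 12.2 q [-0.01  0.36 -0.63  1.23  0.21  1.62 -1.29]
travel [-0.1424, -0.0691, 0.0141] turn [0.0, 5.0, 0.0] rows 3.2
travel [0.0054, 0.0003, 0.1795] turn [0.0, 35.0, 0.0] rows 4.1
```

step_arm --commands '[{"travel":[-0.142,-0.069,0.014],"turn":[0,5,0]},{"travel":[-0.142,-0.069,0.014],"turn":[0,5,0]},{"travel":[-0.142,-0.069,0.014],"turn":[0,5,0]},{"travel":[-0.142,-0.069,0.014],"turn":[0,5,0]},{"travel":[-0.142,-0.069,0.014],"turn":[0,5,0]}]' --gripper 0.65

```text
time: 12.7
position: [0.4491, 0.1992, 0.3397]
tool_rot: [-2.816, -1.312, -0.122]
ft_force: [0.8, -0.4, 0.1]
grip_width: 0.372
grip_force: 0.0
```

step_arm --commands '[{"travel":[0.005,0,0.179],"turn":[0,35,0]},{"travel":[0.005,0,0.179],"turn":[0,35,0]},{"travel":[0.005,0,0.179],"turn":[0,35,0]},{"travel":[0.005,0,0.179],"turn":[0,35,0]},{"travel":[0.005,0,0.179],"turn":[0,35,0]}]'

```text
time: 13.2
position: [0.4604, 0.214, 0.1567]
tool_rot: [-2.458, -1.142, -0.884]
ft_force: [-0.3, 0.8, 0.1]
grip_width: 0.648
grip_force: 0.0
```

```bash
python3 - <<'E'
from h import *
att()
R=orient(50,40);N=np.array((.505,.265,.085))
plan([(N-.005*R[:,2],R)])
s=ctrl.get_state();im=ctrl.get_image('wrist');cv2.imwrite('pics/w6.png',im[:,:,::-1])
print('spout',proj('wrist',(.506,.265,.139),s),'lip',proj('wrist',(.505,.265,.12),s),'foot',proj('wrist',(.505,.265,.0),s))
E
```

```text
yaw 50.2 tilt 39.7
at [0.4604 0.214  0.1567] F [-0.3  0.8  0.1] t 13.2 q [ 0.11 -0.25 -0.28  2.38 -0.91  0.64 -0.24]
travel [0.0064, 0.0015, 0.0934] turn [-0.1, 0.3, -0.2] rows 1.9
spout [283.58953682 166.10119027] lip [282.24843077 182.3538691 ] foot [282.08594047 242.21630613]
```

View pics/w6.png

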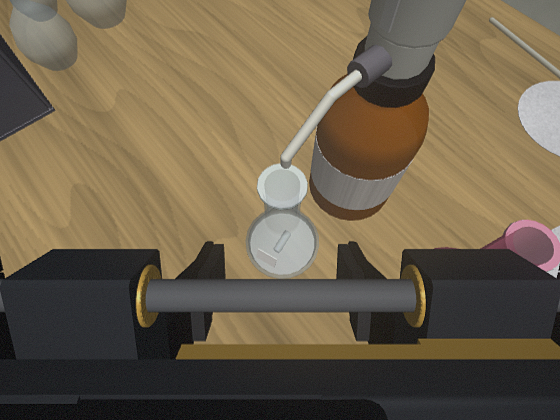

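Flask still in place (lip (282,185), foot (281,243)). Regrasp, lift slightly, and pull it out toward −x.

step_arm --commands '[{"travel":[0.0064,0.001,0.035],"turn":[0,0,0]},{"travel":[0.0064,0.001,0.07],"turn":[0,0,0]},{"travel":[0.0064,0.001,0.093],"turn":[0,0,0]},{"travel":[0.0064,0.001,0.093],"turn":[0,0,0]}]'

```text
time: 13.65
position: [0.5046, 0.2667, 0.0922]
tool_rot: [-2.453, -1.148, -0.883]
ft_force: [-0.5, 1.4, 0.2]
grip_width: 0.653
grip_force: 0.0
```

step_arm --commands '[{"travel":[0,0,0],"turn":[0,0,0]},{"travel":[0,0,0],"turn":[0,0,0]},{"travel":[0,0,0],"turn":[0,0,0]},{"travel":[0,0,0],"turn":[0,0,0]},{"travel":[0,0,0],"turn":[0,0,0]}]' --gripper 0 --force 30

```text
time: 14.15
position: [0.5043, 0.2638, 0.0947]
tool_rot: [-2.456, -1.146, -0.89]
ft_force: [-1.1, 0.9, -1.4]
grip_width: 0.291
grip_force: 29.4
```

step_arm --commands '[{"travel":[0,0,0],"turn":[0,0,0]},{"travel":[0,0,0],"turn":[0,0,0]},{"travel":[0,0,0],"turn":[0,0,0]}]'

```text
time: 14.45
position: [0.5045, 0.264, 0.0946]
tool_rot: [-2.456, -1.146, -0.89]
ft_force: [-1.9, -2.3, 6.0]
grip_width: 0.29
grip_force: 29.4
```

```bash
python3 - <<'E'
from h import *
att();O=orient
zz=ctrl.get_state()['position'][2];p=ctrl.get_state()['position'];print(p-np.array((.505,.265,0)))
plan([(at(.505,.265,zz+.008,50),O(50,40)),(at(.45,.265,zz+.012,50),O(50,40)),(at(.45,.15,zz+.09,45),O(45,40)),(at(.47,.0,zz+.09,40),O(40,40)),(at(.53,-.13,zz+.09,20),O(20,40)),(at(.623,-.262,zz+.07,0),O(0,40)),(at(.623,-.262,zz+.050,0),O(0,40))])
E
```

```text
yaw 50.0 tilt 39.9
[-0.00047238 -0.00097559  0.09464044]
at [0.5045 0.264  0.0946] F [-1.9 -2.3  6. ] t 14.45 q [ 0.03 -0.   -0.35  2.32 -1.06  0.4  -0.1 ]
travel [0.0036, -0.0003, -0.0074] turn [-0.0, 0.1, 0.0] rows 0.2
travel [-0.0245, -0.0421, -0.0257] turn [-0.0, 0.0, 0.0] rows 1.1
travel [-0.0174, 0.0736, -0.1164] turn [-3.2, 0.0, 3.8] rows 2.8
travel [-0.0706, 0.1199, -0.0591] turn [-3.2, 0.0, 3.9] rows 3.0
travel [-0.0286, 0.1371, -0.0241] turn [-12.9, 0.1, 15.3] rows 2.8
travel [0.0196, 0.1548, 0.0426] turn [-12.9, -0.1, 15.3] rows 3.2
travel [-0.0129, 0.0, 0.0153] turn [0.1, 0.0, 0.0] rows 0.4
```

```bash
python3 - <<'E'
from h import *
O=orient;zz=.0946;r=-.001
A=lambda x,y,dz,w:(at(x,y,zz+dz,w,r),O(w,40))
plan([A(.505,.265,.008,50),A(.45,.265,.010,50),A(.47,.15,.07,60),A(.54,0,.07,55),A(.58,-.13,.075,35),A(.623,-.262,.07,15)])
E
```

```text
at [0.5045 0.264  0.0946] F [-1.9 -2.3  6. ] t 14.45 q [ 0.03 -0.   -0.35  2.32 -1.06  0.4  -0.1 ]
travel [0.0051, -0.0003, -0.0061] turn [-0.0, 0.1, 0.0] rows 0.2
travel [-0.0258, -0.0421, -0.0242] turn [-0.0, 0.0, 0.0] rows 1.1
travel [-0.0191, 0.0894, -0.0943] turn [6.4, 0.0, -7.6] rows 2.6
travel [-0.0726, 0.1356, -0.061] turn [-3.2, 0.0, 3.8] rows 3.3
travel [-0.0608, 0.107, -0.0574] turn [-12.9, 0.0, 15.3] rows 2.7
travel [-0.0342, 0.1324, -0.022] turn [-12.8, 0.0, 15.3] rows 2.8
```

step_arm --commands '[{"travel":[0.005,0,-0.006],"turn":[0,0,0]},{"travel":[0.005,0,-0.006],"turn":[0,0,0]},{"travel":[-0.008,-0.021,-0.018],"turn":[0,0,0]},{"travel":[-0.0207,-0.042,-0.03],"turn":[0,0,0]},{"travel":[-0.0207,-0.042,-0.03],"turn":[0,0,0]}]'

```text
time: 14.95
position: [0.4451, 0.2637, 0.1012]
tool_rot: [-2.456, -1.15, -0.882]
ft_force: [-0.7, 0.1, -1.6]
grip_width: 0.291
grip_force: 30.0
```

step_arm --commands '[{"travel":[-0.0064,0.03,-0.031],"turn":[2.1,0,-2.5]},{"travel":[-0.0127,0.06,-0.063],"turn":[4.2,0,-5]},{"travel":[-0.019,0.089,-0.094],"turn":[6.4,0,-7.6]},{"travel":[-0.019,0.089,-0.094],"turn":[6.4,0,-7.6]}]'

```text
time: 15.35
position: [0.4754, 0.1427, 0.1669]
tool_rot: [-2.323, -1.327, -0.849]
ft_force: [0.7, -0.1, -1.5]
grip_width: 0.292
grip_force: 30.7
```

```bash
python3 - <<'E'
from h import *
att();O=orient;zz=.0946;r=-.001
A=lambda x,y,dz,w:(at(x,y,zz+dz,w,r),O(w,40))
s=ctrl.get_state();print(s['grip_width'],s['grip_force'])
plan([A(.54,0,.07,55),A(.58,-.13,.075,35),A(.623,-.262,.07,15)])
E
```

```text
yaw 58.9 tilt 39.9
0.29196675027029484 30.660953857004642
at [0.4754 0.1427 0.1669] F [ 0.7 -0.1 -1.5] t 15.35 q [ 0.2  -0.15 -0.11  2.29 -0.88  0.87  0.09]
travel [-0.0715, 0.1283, -0.056] turn [-2.5, 0.0, 3.5] rows 3.1
travel [-0.0609, 0.1069, -0.0575] turn [-12.9, 0.0, 15.4] rows 2.7
travel [-0.0341, 0.1325, -0.022] turn [-12.8, 0.0, 15.3] rows 2.8
```

step_arm --commands '[{"travel":[-0.024,0.043,-0.019],"turn":[-0.8,0,1.2]},{"travel":[-0.048,0.086,-0.037],"turn":[-1.7,0,2.3]},{"travel":[-0.0715,0.128,-0.056],"turn":[-2.5,0,3.5]},{"travel":[-0.0715,0.128,-0.056],"turn":[-2.5,0,3.5]}]'

```text
time: 15.75
position: [0.5381, -0.0005, 0.1599]
tool_rot: [-2.386, -1.242, -0.858]
ft_force: [0.1, -0.5, -1.6]
grip_width: 0.295
grip_force: 29.9
```

step_arm --commands '[{"travel":[-0.02,0.036,-0.019],"turn":[-4.3,0,5.1]},{"travel":[-0.04,0.072,-0.038],"turn":[-8.6,0,10.3]},{"travel":[-0.061,0.107,-0.0575],"turn":[-12.9,0,15.4]},{"travel":[-0.061,0.107,-0.0575],"turn":[-12.9,0,15.4]}]'

```text
time: 16.15
position: [0.5771, -0.1289, 0.1649]
tool_rot: [-2.649, -0.833, -0.953]
ft_force: [-0.8, 0.3, -2.8]
grip_width: 0.291
grip_force: 29.8
```

step_arm --commands '[{"travel":[-0.011,0.044,-0.007],"turn":[-4.3,0,5.1]},{"travel":[-0.022,0.088,-0.015],"turn":[-8.6,0,10.2]},{"travel":[-0.034,0.1325,-0.022],"turn":[-12.8,0,15.3]},{"travel":[-0.034,0.1325,-0.022],"turn":[-12.8,0,15.3]},{"travel":[-0.034,0.1325,-0.022],"turn":[-12.8,0,15.3]}]'

```text
time: 16.65
position: [0.6203, -0.2528, 0.1583]
tool_rot: [-2.842, -0.39, -1.019]
ft_force: [0.6, 0.1, -2.5]
grip_width: 0.292
grip_force: 29.7
```

```bash
python3 - <<'E'
from h import *
att();O=orient;zz=.0946;r=-.001
A=lambda x,y,dz,w:(at(x,y,zz+dz,w,r),O(w,40))
s=ctrl.get_state();print(s['grip_width'],s['grip_force'])
plan([A(.623,-.262,.055,15),A(.623,-.262,.049,15)])
im=ctrl.get_image('wrist');cv2.imwrite('pics/w7.png',im[:,:,::-1])
for X in[(.623,-.262,.048),(.532,-.261,.048),(.623,-.262,.185)]:print(proj('wrist',X,s).round(0))
E
```

```text
yaw 16.1 tilt 39.5
0.29228494706719993 29.720342811269802
at [ 0.6203 -0.2528  0.1583] F [ 0.6  0.1 -2.5] t 16.65 q [ 0.44  0.17  0.19  1.98 -0.89  0.74 -0.07]
travel [-0.0062, 0.0096, 0.0061] turn [-0.7, 0.5, 0.4] rows 0.3
travel [-0.0038, -0.0, 0.0046] turn [0.0, 0.0, -0.0] rows 0.1
[294. 308.]
[256. 447.]
[304. 259.]
```

View pics/w7.png

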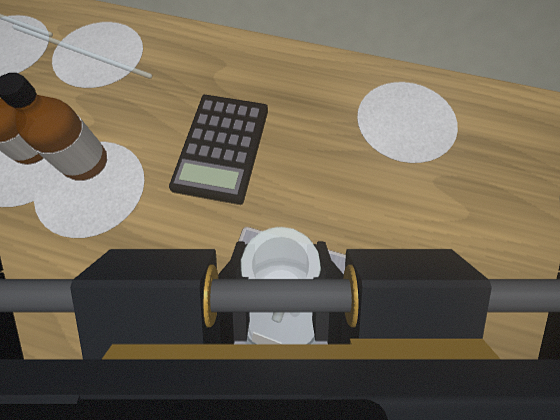

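The flask is held upright (lip (281,262)) over place 3, and the calculator is clear beyond it. Lower it.

step_arm --commands '[{"travel":[-0.0025,0.0096,0.0015],"turn":[-0.7,0.5,0.4]},{"travel":[-0.0062,0.0096,0.0061],"turn":[-0.7,0.5,0.4]},{"travel":[-0.0062,0.0096,0.0061],"turn":[-0.7,0.5,0.4]},{"travel":[-0.0085,0.0096,0.0087],"turn":[-0.7,0.5,0.4]},{"travel":[-0.01,0.0096,0.0107],"turn":[-0.7,0.5,0.4]}]'

```text
time: 17.2
position: [0.6228, -0.263, 0.1456]
tool_rot: [-2.847, -0.372, -1.04]
ft_force: [-1.6, -0.1, 4.1]
grip_width: 0.294
grip_force: 29.0
```

step_arm --commands '[{"travel":[0,0,0],"turn":[0,0,0]},{"travel":[0,0,0],"turn":[0,0,0]}]'

```text
time: 17.4
position: [0.6226, -0.263, 0.1457]
tool_rot: [-2.847, -0.373, -1.04]
ft_force: [0.0, 0.6, 1.0]
grip_width: 0.291
grip_force: 29.4
```

step_arm --commands '[{"travel":[-0.001,0,0.001],"turn":[0,0,0]},{"travel":[-0.001,0,0.001],"turn":[0,0,0]}]'

```text
time: 17.6
position: [0.6232, -0.2631, 0.1455]
tool_rot: [-2.846, -0.373, -1.043]
ft_force: [0.4, 1.4, 4.1]
grip_width: 0.292
grip_force: 29.0
```

step_arm --commands '[{"travel":[0,0,0],"turn":[0,0,0]},{"travel":[0,0,0],"turn":[0,0,0]},{"travel":[0,0,0],"turn":[0,0,0]},{"travel":[0,0,0],"turn":[0,0,0]},{"travel":[0,0,0],"turn":[0,0,0]}]' --gripper 0.7

```text
time: 18.1
position: [0.6219, -0.2633, 0.1432]
tool_rot: [-2.848, -0.372, -1.038]
ft_force: [-0.2, 0.5, -0.2]
grip_width: 0.651
grip_force: 0.0
```

step_arm --commands '[{"travel":[0,0,-0.02],"turn":[0,0,0]},{"travel":[0,0,-0.05],"turn":[0,0,0]},{"travel":[0,0,-0.09],"turn":[0,0,0]},{"travel":[0,0,-0.12],"turn":[0,0,0]},{"travel":[0,0,-0.12],"turn":[0,0,0]}]'

```text
time: 18.6
position: [0.5468, -0.2866, 0.24]
tool_rot: [-2.851, -0.369, -1.048]
ft_force: [-0.0, -0.7, 1.1]
grip_width: 0.7
grip_force: 0.0
```

```bash
python3 - <<'E'
from h import *
att();s=ctrl.get_state();M=Ro.from_rotvec(s['tool_rot']).as_matrix()
im=ctrl.get_image('wrist');cv2.imwrite('pics/w8.png',im[:,:,::-1])
im=ctrl.get_image('top');cv2.imwrite('pics/t8.png',cv2.resize(im[130:310,130:400,::-1],(795,530),interpolation=cv2.INTER_CUBIC))
for X in[(.623,-.262,.048),(.623,-.262,.168)]:print(proj('wrist',X,s).round(0))
R=orient(75,40);N=np.array((.46,-.085,.085))
plan([((.47,-.17,.27),orient(45,30)),(N-.09*R[:,2],R)])
E
```

```text
yaw 14.1 tilt 40.3
[274. 244.]
[273. 192.]
at [ 0.5475 -0.2831  0.2359] F [-1.   0.2 -1. ] t 18.7 q [ 0.5  -0.    0.25  1.99 -0.77  0.89 -0.14]
travel [-0.0129, -0.1292, -0.0558] turn [17.4, -9.8, -24.6] rows 3.7
travel [-0.0556, -0.0383, 0.1019] turn [17.3, 9.7, -24.6] rows 3.7
```

View pics/t8.png

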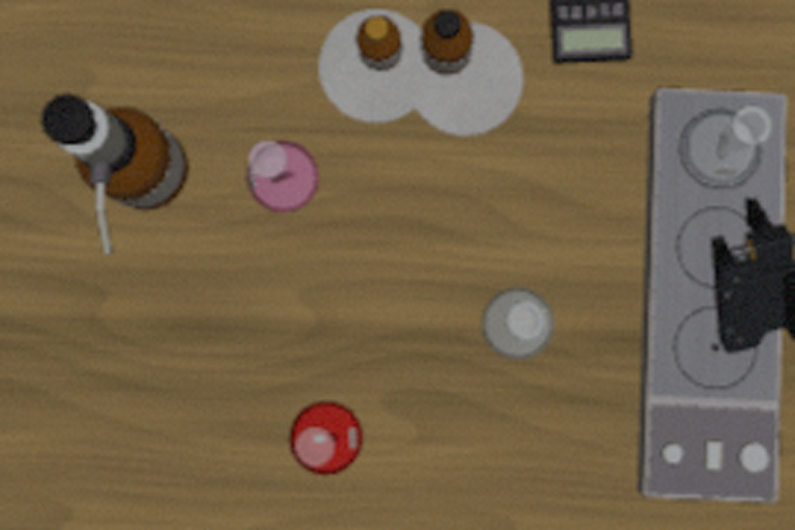

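Flask A stands centred on place 3; B is unmoved at crop (518,324). Go to B.

step_arm --commands '[{"travel":[-0.013,-0.129,-0.056],"turn":[17.4,-9.8,-24.6]},{"travel":[-0.013,-0.129,-0.056],"turn":[17.4,-9.8,-24.6]},{"travel":[-0.013,-0.129,-0.056],"turn":[17.4,-9.8,-24.6]},{"travel":[-0.013,-0.129,-0.056],"turn":[17.4,-9.8,-24.6]},{"travel":[-0.013,-0.129,-0.056],"turn":[17.4,-9.8,-24.6]}]'

```text
time: 19.2
position: [0.4713, -0.1686, 0.269]
tool_rot: [-2.636, -1.097, -0.705]
ft_force: [-0.0, -0.6, -0.1]
grip_width: 0.703
grip_force: 0.0
```

step_arm --commands '[{"travel":[-0.056,-0.038,0.102],"turn":[17.3,9.7,-24.6]},{"travel":[-0.056,-0.038,0.102],"turn":[17.3,9.7,-24.6]},{"travel":[-0.056,-0.038,0.102],"turn":[17.3,9.7,-24.6]},{"travel":[-0.056,-0.038,0.102],"turn":[17.3,9.7,-24.6]},{"travel":[-0.056,-0.038,0.102],"turn":[17.3,9.7,-24.6]}]'

```text
time: 19.7
position: [0.4445, -0.1412, 0.1499]
tool_rot: [-2.075, -1.583, -0.749]
ft_force: [0.3, -0.3, 0.4]
grip_width: 0.702
grip_force: 0.0
```

```bash
python3 - <<'E'
from h import *
att()
s=ctrl.get_state();im=ctrl.get_image('wrist');cv2.imwrite('pics/w9.png',im[:,:,::-1])
R=orient(75,40);N=np.array((.46,-.085,.085))
print(proj('wrist',(.46,-.085,0),s),proj('wrist',(.46,-.085,.12),s))
plan([(N-.005*R[:,2],R)])
E
```

```text
yaw 75.5 tilt 40.1
[281.94907133 250.8236368 ] [281.11928551 191.31250955]
at [ 0.4447 -0.1413  0.1512] F [0.2 0.7 0.3] t 19.75 q [ 0.48  0.22  0.25  1.95 -0.67  1.4   0.72]
travel [0.0021, 0.0005, 0.0832] turn [-0.2, -0.0, -0.4] rows 1.7
```

View pics/w9.png

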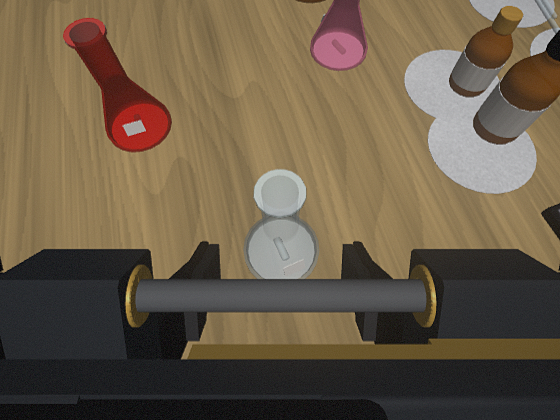

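Flask B's lip is at (280,193) and its foot at (281,250), exactly as predicted. Grasp and lift.

step_arm --commands '[{"travel":[0.002,0.0005,0.03],"turn":[0,0,0]},{"travel":[0.002,0.0005,0.06],"turn":[0,0,0]},{"travel":[0.002,0.0005,0.083],"turn":[0,0,0]},{"travel":[0.002,0.0005,0.083],"turn":[0,0,0]}]'

```text
time: 20.15
position: [0.458, -0.0853, 0.09]
tool_rot: [-2.073, -1.589, -0.75]
ft_force: [0.0, -0.4, 0.4]
grip_width: 0.701
grip_force: 0.0
```

step_arm --commands '[{"travel":[0,0,0],"turn":[0,0,0]},{"travel":[0,0,0],"turn":[0,0,0]},{"travel":[0,0,0],"turn":[0,0,0]},{"travel":[0,0,0],"turn":[0,0,0]},{"travel":[0,0,0],"turn":[0,0,0]}]' --gripper 0 --force 30

```text
time: 20.65
position: [0.4595, -0.089, 0.0916]
tool_rot: [-2.076, -1.591, -0.754]
ft_force: [-0.5, 0.3, 0.7]
grip_width: 0.328
grip_force: 0.3
```

step_arm --commands '[{"travel":[0,0,0],"turn":[0,0,0]},{"travel":[0,0,0],"turn":[0,0,0]},{"travel":[0,0,0],"turn":[0,0,0]},{"travel":[0,0,0],"turn":[0,0,0]}]'

```text
time: 21.05
position: [0.4593, -0.0885, 0.0913]
tool_rot: [-2.074, -1.591, -0.753]
ft_force: [-1.3, -0.5, 2.4]
grip_width: 0.289
grip_force: 29.9
```

```bash
python3 - <<'E'
from h import *
att();O=orient;p=ctrl.get_state()['position'];zz=p[2];d=np.radians(75)
r=(p[:2]-[.46,-.085])@[np.cos(d),np.sin(d)];print(r)
A=lambda x,y,dz,w:(at(x,y,zz+dz,w,r),O(w,40))
plan([A(.46,-.085,.025,75),A(.48,.04,.025,75),A(.47,.15,.025,65),A(.445,.265,.012,50),A(.49,.265,.008,50)])
E
```

```text
yaw 75.1 tilt 40.0
-0.0035245579242501016
at [ 0.4593 -0.0885  0.0913] F [-1.3 -0.5  2.4] t 21.05 q [ 0.42  0.26  0.2   2.04 -0.74  1.25  0.75]
travel [0.0161, -0.0003, -0.0191] turn [-0.1, -0.0, -0.1] rows 0.5
travel [0.0964, -0.013, 0.0809] turn [0.0, -0.0, 0.0] rows 2.5
travel [0.0795, -0.0387, 0.0667] turn [-6.4, -0.0, 7.7] rows 2.2
travel [0.0635, -0.0721, 0.0702] turn [-9.7, -0.0, 11.5] rows 2.4
travel [0.0196, 0.0344, 0.0217] turn [0.0, -0.0, -0.0] rows 0.9
```

step_arm --commands '[{"travel":[0.008,0,-0.01],"turn":[0,0,0]},{"travel":[0.016,0,-0.019],"turn":[0,0,0]},{"travel":[0.016,0,-0.019],"turn":[0,0,0]}]'

```text
time: 21.35
position: [0.4606, -0.0889, 0.1181]
tool_rot: [-2.075, -1.594, -0.756]
ft_force: [-0.3, -0.1, -2.4]
grip_width: 0.289
grip_force: 29.9
```

step_arm --commands '[{"travel":[0.032,-0.004,0.027],"turn":[0,0,0]},{"travel":[0.064,-0.009,0.054],"turn":[0,0,0]},{"travel":[0.096,-0.013,0.081],"turn":[0,0,0]},{"travel":[0.096,-0.013,0.081],"turn":[0,0,0]}]'

```text
time: 21.75
position: [0.478, 0.0429, 0.1163]
tool_rot: [-2.063, -1.598, -0.752]
ft_force: [-0.9, 0.5, -0.9]
grip_width: 0.292
grip_force: 29.9
```

step_arm --commands '[{"travel":[0.027,-0.013,0.022],"turn":[-2.1,0,2.6]},{"travel":[0.053,-0.026,0.044],"turn":[-4.3,0,5.1]},{"travel":[0.0795,-0.0387,0.0667],"turn":[-6.4,0,7.7]},{"travel":[0.0795,-0.0387,0.0667],"turn":[-6.4,0,7.7]}]'

```text
time: 22.15
position: [0.4651, 0.1515, 0.1156]
tool_rot: [-2.227, -1.429, -0.807]
ft_force: [-0.7, -0.8, -1.0]
grip_width: 0.296
grip_force: 30.0
```

```bash
python3 - <<'E'
from h import *
att();O=orient;zz=.0913;r=-.0035
s=ctrl.get_state();print(s['grip_width'],s['grip_force'])
A=lambda x,y,dz,w:(at(x,y,zz+dz,w,r),O(w,40))
plan([A(.445,.265,.012,50),A(.49,.265,.009,50)])
E
```

```text
yaw 65.8 tilt 40.0
0.29593783619479236 29.95087833580328
at [0.4651 0.1515 0.1156] F [-0.7 -0.8 -1. ] t 22.15 q [ 0.13 -0.04 -0.05  2.31 -0.93  0.86  0.28]
travel [0.062, -0.0663, 0.0685] turn [-10.1, 0.0, 11.7] rows 2.3
travel [0.0202, 0.0345, 0.0209] turn [-0.0, 0.0, -0.0] rows 0.9
```

step_arm --commands '[{"travel":[0.02,-0.022,0.023],"turn":[-3.4,0,3.9]},{"travel":[0.041,-0.044,0.046],"turn":[-6.7,0,7.8]},{"travel":[0.062,-0.066,0.0685],"turn":[-10.1,0,11.7]},{"travel":[0.062,-0.066,0.0685],"turn":[-10.1,0,11.7]}]'

```text
time: 22.55
position: [0.4433, 0.2627, 0.1029]
tool_rot: [-2.453, -1.149, -0.891]
ft_force: [-0.1, -0.6, -1.4]
grip_width: 0.289
grip_force: 30.0
```

step_arm --commands '[{"travel":[0.01,0.017,0.0105],"turn":[0,0,0]},{"travel":[0.02,0.0345,0.021],"turn":[0,0,0]},{"travel":[0.02,0.0345,0.021],"turn":[0,0,0]}]'

```text
time: 22.85
position: [0.496, 0.2556, 0.1011]
tool_rot: [-2.463, -1.134, -0.9]
ft_force: [0.0, -0.6, -1.2]
grip_width: 0.29
grip_force: 29.9
```

```bash
python3 - <<'E'
from h import *
att();O=orient;zz=.0913;r=-.0035
s=ctrl.get_state();print(s['grip_width'],s['grip_force'])
A=lambda x,y,dz,w:(at(x,y,zz+dz,w,r),O(w,40))
plan([A(.505,.2645,.008,50),A(.505,.2645,.0,50)])
im=ctrl.get_image('wrist')
# compare with earlier picture: shift of the lip region by template match
w4=cv2.imread('pics/w4.png')[:,:,::-1];t=np.ascontiguousarray(w4[205:275,230:332])
res=cv2.matchTemplate(np.ascontiguousarray(im),t,cv2.TM_CCOEFF_NORMED);print(cv2.minMaxLoc(res))
t=np.ascontiguousarray(w4[190:232,302:345]);res=cv2.matchTemplate(np.ascontiguousarray(im),t,cv2.TM_CCOEFF_NORMED);print(cv2.minMaxLoc(res),proj('wrist',(.506,.2645,.139),s))
E
```

```text
yaw 49.2 tilt 40.1
0.2903681324463178 29.946947345888475
at [0.496  0.2556 0.1011] F [ 0.  -0.6 -1.2] t 22.85 q [-0.02 -0.04 -0.28  2.35 -1.06  0.41 -0.11]
travel [0.0058, 0.001, 0.0072] turn [0.5, -0.1, -0.4] rows 0.2
travel [-0.0051, 0.0, 0.0061] turn [0.0, 0.0, 0.0] rows 0.2
(-0.3829953074455261, 0.7803482413291931, (68, 275), (231, 199))
(-0.700210452079773, 0.7862444519996643, (459, 91), (305, 144)) [284.86923261 215.95461173]
```

step_arm --commands '[{"travel":[0,0,0],"turn":[0,0,0]},{"travel":[0,0,0],"turn":[0,0,0]}]'

```text
time: 23.1
position: [0.4918, 0.2566, 0.0997]
tool_rot: [-2.461, -1.137, -0.895]
ft_force: [-0.2, -0.1, -1.5]
grip_width: 0.294
grip_force: 29.9
```

```bash
python3 - <<'E'
from h import *
att();O=orient;zz=.0913;r=-.0035
s=ctrl.get_state()
A=lambda x,y,dz,w:(at(x,y,zz+dz,w,r),O(w,40))
plan([A(.505,.2645,.008,50),A(.505,.2645,.0,50)])
im=ctrl.get_image('wrist');cv2.imwrite('pics/w10.png',im[:,:,::-1])
w4=cv2.imread('pics/w4.png')[:,:,::-1];t=np.ascontiguousarray(w4[205:275,230:332])
res=cv2.matchTemplate(np.ascontiguousarray(im),t,cv2.TM_CCOEFF_NORMED);print(cv2.minMaxLoc(res))
hsv=cv2.cvtColor(im,cv2.COLOR_RGB2HSV)
print('spout exp',proj('wrist',(.506,.2645,.139),s))
z=Ro.from_rotvec(s['tool_rot']).as_matrix()[:,2]
print('lip exp',proj('wrist',s['position']+[-r*np.cos(.87),-r*np.sin(.87),.12-zz],s))
E
```

```text
yaw 49.5 tilt 39.9
at [0.4918 0.2566 0.0997] F [-0.2 -0.1 -1.5] t 23.1 q [-0.02 -0.05 -0.29  2.36 -1.06  0.41 -0.11]
travel [0.0082, 0.005, 0.0074] turn [0.3, 0.1, -0.3] rows 0.2
travel [-0.0051, -0.0, 0.0062] turn [0.0, -0.0, -0.0] rows 0.2
(-0.3892454504966736, 0.8315656185150146, (68, 275), (230, 198))
spout exp [295.14987683 209.92241389]
lip exp [280.04681006 248.19276298]
```

View pics/w10.png

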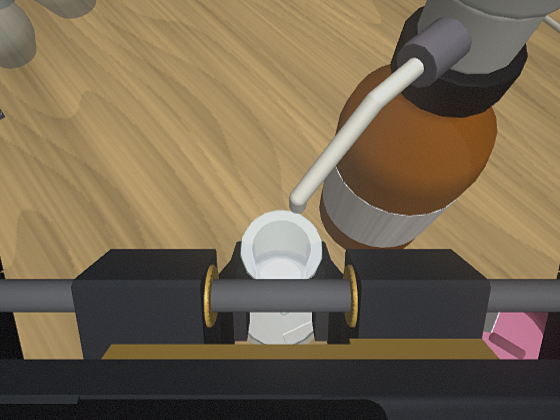

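Picture: lip centre (282,246), spout tip (299,207); the flask is upright in the grip.

```bash
python3 - <<'E'
from h import *
s=ctrl.get_state();print(s['position'])
sp=onz('wrist',(299,207),.139,s);lip=onz('wrist',(282,246),.1284,s);d=(sp-lip)[:2];print(sp,lip,d)
R=Ro.from_rotvec(s['tool_rot']).as_matrix()
for dz in(0,-.009):print((R.T@np.array([*d,dz])).round(4))
E
```

```text
[0.4918443  0.25672698 0.09987178]
[0.50801325 0.26463426 0.139     ] [0.49529476 0.25963171 0.1284    ] [0.01271848 0.00500255]
[0.0092 0.0064 0.0077]
[0.0035 0.0064 0.0146]
```

step_arm --commands '[{"travel":[0.0045,0.003,0.004],"turn":[0,0,0]},{"travel":[0.009,0.0063,0.0076],"turn":[0,0,0]},{"travel":[0.009,0.0063,0.0076],"turn":[0,0,0]},{"travel":[0.006,0.0063,0.011],"turn":[0,0,0]},{"travel":[0.0035,0.0063,0.0145],"turn":[0,0,0]}]'

```text
time: 23.65
position: [0.5049, 0.2622, 0.091]
tool_rot: [-2.461, -1.137, -0.896]
ft_force: [-13.3, -2.6, 26.1]
grip_width: 0.293
grip_force: 30.0
```

step_arm --commands '[{"travel":[0,0,0],"turn":[0,0,0]},{"travel":[0,0,0],"turn":[0,0,0]},{"travel":[0,0,0],"turn":[0,0,0]}]'

```text
time: 23.95
position: [0.5049, 0.2621, 0.0911]
tool_rot: [-2.461, -1.137, -0.896]
ft_force: [1.4, 1.1, 0.2]
grip_width: 0.289
grip_force: 30.0
```

step_arm --commands '[{"travel":[0,0,0],"turn":[0,0,0]},{"travel":[0,0,0],"turn":[0,0,0]},{"travel":[0,0,0],"turn":[0,0,0]},{"travel":[0,0,0],"turn":[0,0,0]},{"travel":[0,0,0],"turn":[0,0,0]}]' --gripper 0.65

```text
time: 24.45
position: [0.5052, 0.2619, 0.0913]
tool_rot: [-2.462, -1.136, -0.896]
ft_force: [1.2, -0.9, -0.4]
grip_width: 0.621
grip_force: 0.0
```

step_arm --commands '[{"travel":[0,0,-0.02],"turn":[0,0,0]},{"travel":[0,0,-0.05],"turn":[0,0,0]},{"travel":[0,0,-0.08],"turn":[0,0,0]},{"travel":[0,0,-0.1],"turn":[0,0,0]},{"travel":[0,0,-0.1],"turn":[0,0,0]}]'

```text
time: 24.95
position: [0.4645, 0.2122, 0.1705]
tool_rot: [-2.462, -1.136, -0.903]
ft_force: [0.5, 0.6, -1.0]
grip_width: 0.648
grip_force: 0.0
```

```bash
python3 - <<'E'
from h import *
att();s=ctrl.get_state();im=np.ascontiguousarray(ctrl.get_image('wrist'));cv2.imwrite('pics/w11.png',im[:,:,::-1])
w6=cv2.imread('pics/w6.png')[:,:,::-1]
# templates around w6 landmarks: spout (285,160), lip (282,185)+foot(281,243)
for nm,(u,v,a,b) in dict(spout=(285,160,9,14),lip=(282,188,28,15),foot=(281,250,36,22)).items():
    t=np.ascontiguousarray(w6[v-b:v+b,u-a:u+a]);r=cv2.minMaxLoc(cv2.matchTemplate(im,t,cv2.TM_CCOEFF_NORMED))
    print(nm,round(r[1],2),(r[3][0]+a,r[3][1]+b))
print('spout exp',proj('wrist',(.506,.2645,.139),s),'lip',proj('wrist',(.506,.2645,.12),s),'foot',proj('wrist',(.506,.2645,0),s))
plan([((.45,.20,.34),orient(50,5)),((.594,.2655,.32),orient(50,0))])
E
```

```text
yaw 49.1 tilt 40.2
spout 0.74 (277, 174)
lip 0.76 (276, 196)
foot 0.85 (276, 253)
spout exp [275.71178205 180.66252301] lip [275.895798   194.37016737] foot [276.63297455 249.28363714]
at [0.4642 0.2128 0.1692] F [-0.1  0.3 -0.6] t 25.0 q [ 0.05 -0.27 -0.23  2.37 -0.87  0.64 -0.28]
travel [0.0955, -0.0018, -0.1429] turn [0.4, -35.1, -0.4] rows 4.1
travel [0.1405, 0.0682, 0.0323] turn [0.0, -5.0, -0.0] rows 3.2
```

Flask 2 is within a few mm of the spout axis. Press.

step_arm --commands '[{"travel":[0.0955,-0.002,-0.143],"turn":[0.4,-35.1,-0.4]},{"travel":[0.0955,-0.002,-0.143],"turn":[0.4,-35.1,-0.4]},{"travel":[0.0955,-0.002,-0.143],"turn":[0.4,-35.1,-0.4]},{"travel":[0.0955,-0.002,-0.143],"turn":[0.4,-35.1,-0.4]},{"travel":[0.0955,-0.002,-0.143],"turn":[0.4,-35.1,-0.4]}]' --gripper 0 --force 10

```text
time: 25.5
position: [0.4532, 0.203, 0.3461]
tool_rot: [-2.811, -1.315, -0.132]
ft_force: [0.2, 1.0, -1.2]
grip_width: 0.285
grip_force: 0.0
```

step_arm --commands '[{"travel":[0.1405,0.068,0.032],"turn":[0,-5,0]},{"travel":[0.1405,0.068,0.032],"turn":[0,-5,0]},{"travel":[0.1405,0.068,0.032],"turn":[0,-5,0]},{"travel":[0.1405,0.068,0.032],"turn":[0,-5,0]},{"travel":[0.1405,0.068,0.032],"turn":[0,-5,0]}]'

```text
time: 26.0
position: [0.5942, 0.268, 0.3136]
tool_rot: [-2.84, -1.33, 0.015]
ft_force: [-0.3, 0.3, -1.1]
grip_width: 0.0
grip_force: 0.0
```

step_arm --commands '[{"travel":[0,0,0],"turn":[0,0,0]}]'

```text
time: 26.1
position: [0.5926, 0.2673, 0.3171]
tool_rot: [-2.842, -1.33, 0.009]
ft_force: [-0.2, 0.2, 0.0]
grip_width: 0.002
grip_force: 0.0
```

```bash
python3 - <<'E'
from h import *
att()
plan([((.594,.2655,.295),orient(50,0)),((.594,.2655,.268),orient(50,0))])
E
```

```text
yaw 174.3 tilt 0.4
at [0.5926 0.2673 0.3171] F [-0.2  0.2  0. ] t 26.1 q [-0.02  0.36 -0.6   1.3   0.19  1.55 -1.29]
travel [-0.0004, 0.0023, 0.0221] turn [-0.3, 0.2, 0.2] rows 0.4
travel [0.0, 0.0, 0.027] turn [-0.0, 0.0, -0.0] rows 0.5
```

step_arm --commands '[{"travel":[0,0.002,0.015],"turn":[0,0,0]},{"travel":[0,0.002,0.027],"turn":[0,0,0]},{"travel":[0,0.002,0.034],"turn":[0,0,0]},{"travel":[0,0.002,0.04],"turn":[0,0,0]},{"travel":[0,0.002,0.046],"turn":[0,0,0]}]'

```text
time: 26.6
position: [0.5942, 0.2644, 0.2734]
tool_rot: [-2.847, -1.328, 0.005]
ft_force: [-3.6, -2.0, 9.4]
grip_width: 0.004
grip_force: 4.8
```

step_arm --commands '[{"travel":[0,0,0.003],"turn":[0,0,0]},{"travel":[0,0,0.006],"turn":[0,0,0]},{"travel":[0,0,0.009],"turn":[0,0,0]},{"travel":[0,0,0.012],"turn":[0,0,0]},{"travel":[0,0,0.012],"turn":[0,0,0]}]'

```text
time: 27.1
position: [0.5945, 0.2645, 0.268]
tool_rot: [2.846, 1.328, 0.002]
ft_force: [-10.1, -7.4, 28.7]
grip_width: 0.002
grip_force: 14.2
```

Second stop reached (28.7 N). Hold, then release.

step_arm --commands '[{"travel":[0,0,0],"turn":[0,0,0]},{"travel":[0,0,0],"turn":[0,0,0]},{"travel":[0,0,0],"turn":[0,0,0]}]'

```text
time: 27.4
position: [0.5945, 0.2645, 0.2681]
tool_rot: [2.846, 1.327, 0.002]
ft_force: [-8.8, -6.5, 28.4]
grip_width: 0.004
grip_force: 14.0
```

step_arm --commands '[{"travel":[0,0,-0.01],"turn":[0,0,0]},{"travel":[0,0,-0.022],"turn":[0,0,0]},{"travel":[0,0,-0.04],"turn":[0,0,0]},{"travel":[0,0,-0.07],"turn":[0,0,0]},{"travel":[0,0,-0.09],"turn":[0,0,0]}]'

```text
time: 27.9
position: [0.5951, 0.2651, 0.3521]
tool_rot: [-2.845, -1.329, 0.003]
ft_force: [0.7, 1.1, -0.1]
grip_width: 0.007
grip_force: 0.0
```

```bash
python3 - <<'E'
from h import *
att()
R=orient(50,40);N=np.array((.506,.2645,.085))
plan([((.45,.20,.34),orient(50,5)),(N-.10*R[:,2],R)])
E
```

```text
yaw 167.3 tilt 0.1
at [0.5951 0.2651 0.3521] F [ 0.7  1.1 -0.1] t 27.9 q [-0.03  0.36 -0.6   1.23  0.2   1.61 -1.29]
travel [-0.1431, -0.0694, 0.0124] turn [-0.1, 5.1, 0.1] rows 3.2
travel [0.0054, 0.0014, 0.1795] turn [0.0, 35.0, -0.1] rows 4.1
```

step_arm --commands '[{"travel":[-0.143,-0.069,0.012],"turn":[0,5,0]},{"travel":[-0.143,-0.069,0.012],"turn":[0,5,0]},{"travel":[-0.143,-0.069,0.012],"turn":[0,5,0]},{"travel":[-0.143,-0.069,0.012],"turn":[0,5,0]},{"travel":[-0.143,-0.069,0.012],"turn":[0,5,0]}]' --gripper 0.65

```text
time: 28.4
position: [0.4494, 0.1989, 0.3395]
tool_rot: [-2.813, -1.311, -0.12]
ft_force: [-0.6, -0.3, -0.2]
grip_width: 0.373
grip_force: 0.0
```

step_arm --commands '[{"travel":[0.005,0.001,0.179],"turn":[0,35,0]},{"travel":[0.005,0.001,0.179],"turn":[0,35,0]},{"travel":[0.005,0.001,0.179],"turn":[0,35,0]},{"travel":[0.005,0.001,0.179],"turn":[0,35,0]},{"travel":[0.005,0.001,0.179],"turn":[0,35,0]}]'

```text
time: 28.9
position: [0.4617, 0.2136, 0.1567]
tool_rot: [-2.456, -1.141, -0.883]
ft_force: [-0.6, 0.9, 1.1]
grip_width: 0.64
grip_force: 0.0
```

```bash
python3 - <<'E'
from h import *
att();s=ctrl.get_state();im=np.ascontiguousarray(ctrl.get_image('wrist'))
w6=cv2.imread('pics/w6.png')[:,:,::-1]
for nm,(u,v,a,b) in dict(lip=(282,188,28,15),foot=(281,243,40,30)).items():
    t=np.ascontiguousarray(w6[v-b:v+b,u-a:u+a]);r=cv2.minMaxLoc(cv2.matchTemplate(im,t,cv2.TM_CCOEFF_NORMED))
    print(nm,round(r[1],2),(r[3][0]+a,r[3][1]+b))
print('lip',proj('wrist',(.506,.2645,.12),s),'foot',proj('wrist',(.506,.2645,0),s))
R=orient(50,40);N=np.array((.506,.2645,.085))
plan([(N-.005*R[:,2],R)])
E
```

```text
yaw 50.4 tilt 39.7
lip 0.88 (283, 184)
foot 0.95 (282, 240)
lip [282.25313867 182.86177127] foot [282.37888943 242.71043662]
at [0.4609 0.2128 0.1552] F [-1.9 -1.3 -2.8] t 28.95 q [ 0.09 -0.24 -0.26  2.38 -0.9   0.63 -0.23]
travel [0.008, 0.0017, 0.0928] turn [-0.3, 0.3, -0.3] rows 1.9
```

Flask 2 in place. Regrasp.

step_arm --commands '[{"travel":[0.008,0.001,0.035],"turn":[0,0,0]},{"travel":[0.008,0.001,0.07],"turn":[0,0,0]},{"travel":[0.008,0.001,0.093],"turn":[0,0,0]},{"travel":[0.008,0.001,0.093],"turn":[0,0,0]}]'

```text
time: 29.35
position: [0.5066, 0.2673, 0.0932]
tool_rot: [-2.451, -1.146, -0.882]
ft_force: [-0.4, 0.1, -0.5]
grip_width: 0.65
grip_force: 0.0
```

step_arm --commands '[{"travel":[0,0,0],"turn":[0,0,0]},{"travel":[0,0,0],"turn":[0,0,0]},{"travel":[0,0,0],"turn":[0,0,0]},{"travel":[0,0,0],"turn":[0,0,0]},{"travel":[0,0,0],"turn":[0,0,0]}]' --gripper 0 --force 30

```text
time: 29.85
position: [0.5067, 0.2644, 0.0959]
tool_rot: [-2.454, -1.145, -0.89]
ft_force: [-0.1, 0.4, 1.1]
grip_width: 0.292
grip_force: 29.7
```

step_arm --commands '[{"travel":[0,0,0],"turn":[0,0,0]},{"travel":[0,0,0],"turn":[0,0,0]},{"travel":[0,0,0],"turn":[0,0,0]}]'

```text
time: 30.15
position: [0.507, 0.2647, 0.0959]
tool_rot: [-2.454, -1.144, -0.89]
ft_force: [-2.2, -2.1, 6.8]
grip_width: 0.29
grip_force: 29.7
```

```bash
python3 - <<'E'
from h import *
att();O=orient;p=ctrl.get_state()['position'];zz=p[2];r=(p[:2]-[.506,.2645])@[np.cos(.873),np.sin(.873)];print(r,zz)
A=lambda x,y,dz,w:(at(x,y,zz+dz,w,r),O(w,40))
plan([A(.506,.2645,.008,50),A(.45,.265,.010,50),A(.47,.15,.07,60),A(.53,0,.075,55)])
E
```

```text
yaw 50.2 tilt 39.9
0.0007689226403126031 0.09591997259074223
at [0.507  0.2647 0.0959] F [-2.2 -2.1  6.8] t 30.15 q [ 0.01  0.   -0.32  2.32 -1.06  0.4  -0.1 ]
travel [0.0051, -0.0006, -0.0061] turn [-0.1, 0.1, -0.0] rows 0.2
travel [-0.026, -0.0432, -0.0245] turn [-0.0, -0.0, -0.0] rows 1.1
travel [-0.0189, 0.0891, -0.0943] turn [6.4, -0.0, -7.7] rows 2.6
travel [-0.0733, 0.127, -0.0681] turn [-3.2, -0.0, 3.8] rows 3.2
```

step_arm --commands '[{"travel":[0.005,0,-0.006],"turn":[0,0,0]},{"travel":[0.005,0,-0.006],"turn":[0,0,0]},{"travel":[-0.008,-0.021,-0.018],"turn":[0,0,0]},{"travel":[-0.021,-0.043,-0.0305],"turn":[0,0,0]},{"travel":[-0.021,-0.043,-0.0305],"turn":[0,0,0]}]'

```text
time: 30.65
position: [0.4463, 0.2648, 0.1028]
tool_rot: [-2.454, -1.149, -0.882]
ft_force: [0.3, -0.5, -1.8]
grip_width: 0.296
grip_force: 30.0
```

step_arm --commands '[{"travel":[-0.0064,0.03,-0.031],"turn":[2.1,0,-2.5]},{"travel":[-0.0127,0.06,-0.063],"turn":[4.2,0,-5]},{"travel":[-0.019,0.089,-0.094],"turn":[6.4,0,-7.7]},{"travel":[-0.019,0.089,-0.094],"turn":[6.4,0,-7.7]}]'

```text
time: 31.05
position: [0.4767, 0.1436, 0.1681]
tool_rot: [-2.32, -1.328, -0.849]
ft_force: [0.9, 0.8, -1.6]
grip_width: 0.29
grip_force: 30.3
```

step_arm --commands '[{"travel":[-0.024,0.042,-0.023],"turn":[-1.1,0,1.3]},{"travel":[-0.049,0.085,-0.045],"turn":[-2.1,0,2.5]},{"travel":[-0.073,0.127,-0.068],"turn":[-3.2,0,3.8]},{"travel":[-0.073,0.127,-0.068],"turn":[-3.2,0,3.8]}]'

```text
time: 31.45
position: [0.534, -0.006, 0.1695]
tool_rot: [-2.394, -1.235, -0.867]
ft_force: [-0.4, 0.3, -0.9]
grip_width: 0.288
grip_force: 30.3
```

```bash
python3 - <<'E'
from h import *
att();O=orient;zz=.0959;r=.0008;s=ctrl.get_state();print(s['grip_width'],s['grip_force'])
A=lambda x,y,dz,w:(at(x,y,zz+dz,w,r),O(w,40))
plan([A(.535,-.13,.075,35),A(.532,-.261,.068,20)])
E
```

```text
yaw 54.4 tilt 39.8
0.28803022679777773 30.34414565510815
at [ 0.534  -0.006   0.1695] F [-0.4  0.3 -0.9] t 31.45 q [ 0.31  0.02  0.08  2.12 -0.83  1.    0.23]
travel [-0.0758, 0.073, -0.0647] turn [-12.5, 0.2, 15.1] rows 2.5
travel [-0.0639, 0.1059, -0.0445] turn [-9.6, -0.0, 11.5] rows 2.6
```

step_arm --commands '[{"travel":[-0.025,0.024,-0.0215],"turn":[-4.2,0,5]},{"travel":[-0.05,0.049,-0.043],"turn":[-8.3,0.1,10]},{"travel":[-0.076,0.073,-0.0645],"turn":[-12.5,0.2,15.1]},{"travel":[-0.076,0.073,-0.0645],"turn":[-12.5,0.2,15.1]}]'

```text
time: 31.85
position: [0.5337, -0.1283, 0.17]
tool_rot: [-2.646, -0.831, -0.961]
ft_force: [0.6, 0.4, -0.5]
grip_width: 0.292
grip_force: 30.3
```

step_arm --commands '[{"travel":[-0.021,0.035,-0.015],"turn":[-3.2,0,3.8]},{"travel":[-0.042,0.07,-0.03],"turn":[-6.4,0,7.7]},{"travel":[-0.064,0.106,-0.0445],"turn":[-9.6,0,11.5]},{"travel":[-0.064,0.106,-0.0445],"turn":[-9.6,0,11.5]},{"travel":[-0.064,0.106,-0.0445],"turn":[-9.6,0,11.5]}]'

```text
time: 32.35
position: [0.5324, -0.2538, 0.1622]
tool_rot: [-2.794, -0.504, -1.013]
ft_force: [0.1, 0.0, -1.1]
grip_width: 0.294
grip_force: 30.3
```

```bash
python3 - <<'E'
from h import *
att();O=orient;zz=.0959;r=.0008;s=ctrl.get_state();print(s['grip_width'],s['grip_force'])
A=lambda x,y,dz,w:(at(x,y,zz+dz,w,r),O(w,40))
plan([A(.532,-.261,.057,20),A(.532,-.261,.049,20)])
im=np.ascontiguousarray(ctrl.get_image('wrist'))
w7=cv2.imread('pics/w7.png')[:,:,::-1];t=np.ascontiguousarray(w7[222:285,236:326]);r=cv2.minMaxLoc(cv2.matchTemplate(im,t,cv2.TM_CCOEFF_NORMED));print(r[1],r[3],'ref 236,222')
E
```

```text
yaw 21.0 tilt 39.9
0.29404196447704356 30.34964310529176
at [ 0.5324 -0.2538  0.1622] F [ 0.1  0.  -1.1] t 32.35 q [ 0.5   0.07  0.26  2.09 -0.89  0.87  0.1 ]
travel [-0.0075, 0.0067, 0.0057] turn [-0.6, 0.1, 0.2] rows 0.2
travel [-0.0052, -0.0, 0.0062] turn [-0.0, -0.0, 0.0] rows 0.2
0.8202492594718933 (236, 222) ref 236,222
```

step_arm --commands '[{"travel":[-0.003,0.0067,0.001],"turn":[-0.6,0,0.2]},{"travel":[-0.0075,0.0067,0.0057],"turn":[-0.6,0,0.2]},{"travel":[-0.0075,0.0067,0.0057],"turn":[-0.6,0,0.2]},{"travel":[-0.01,0.0067,0.0088],"turn":[-0.6,0,0.2]},{"travel":[-0.0127,0.0067,0.0119],"turn":[-0.6,0,0.2]}]'

```text
time: 32.9
position: [0.5329, -0.2611, 0.1456]
tool_rot: [-2.804, -0.495, -1.02]
ft_force: [0.8, -0.5, -0.8]
grip_width: 0.293
grip_force: 30.3
```

step_arm --commands '[{"travel":[0,0,0],"turn":[0,0,0]},{"travel":[0,0,0],"turn":[0,0,0]}]'

```text
time: 33.1
position: [0.5328, -0.2612, 0.1456]
tool_rot: [-2.804, -0.494, -1.02]
ft_force: [-0.1, 0.4, -0.9]
grip_width: 0.295
grip_force: 30.3
```

step_arm --commands '[{"travel":[-0.0006,0,0.0008],"turn":[0,0,0]},{"travel":[-0.0012,0,0.0015],"turn":[0,0,0]},{"travel":[-0.0012,0,0.0015],"turn":[0,0,0]}]'

```text
time: 33.4
position: [0.5329, -0.2613, 0.144]
tool_rot: [-2.804, -0.495, -1.02]
ft_force: [-0.4, -0.3, -0.9]
grip_width: 0.291
grip_force: 30.4
```

step_arm --commands '[{"travel":[-0.0006,0,0.0008],"turn":[0,0,0]},{"travel":[-0.0012,0,0.0015],"turn":[0,0,0]},{"travel":[-0.0012,0,0.0015],"turn":[0,0,0]}]'

```text
time: 33.7
position: [0.5335, -0.2615, 0.144]
tool_rot: [-2.802, -0.495, -1.024]
ft_force: [-5.8, 0.8, 7.7]
grip_width: 0.294
grip_force: 30.0
```

Contact. Release and retreat.

step_arm --commands '[{"travel":[0,0,0],"turn":[0,0,0]},{"travel":[0,0,0],"turn":[0,0,0]},{"travel":[0,0,0],"turn":[0,0,0]},{"travel":[0,0,0],"turn":[0,0,0]},{"travel":[0,0,0],"turn":[0,0,0]}]' --gripper 0.7

```text
time: 34.2
position: [0.5328, -0.2612, 0.1417]
tool_rot: [-2.804, -0.495, -1.02]
ft_force: [-0.2, 0.7, 0.4]
grip_width: 0.65
grip_force: 0.0
```

step_arm --commands '[{"travel":[0,0,-0.02],"turn":[0,0,0]},{"travel":[0,0,-0.05],"turn":[0,0,0]},{"travel":[0,0,-0.09],"turn":[0,0,0]},{"travel":[0,0,-0.12],"turn":[0,0,0]},{"travel":[0,0,-0.12],"turn":[0,0,0]}]'

```text
time: 34.7
position: [0.4598, -0.2911, 0.2381]
tool_rot: [-2.808, -0.492, -1.029]
ft_force: [-0.2, -0.3, 0.4]
grip_width: 0.698
grip_force: 0.0
```

```bash
python3 - <<'E'
from h import *
att();s=ctrl.get_state();im=np.ascontiguousarray(ctrl.get_image('top'))
# check standing flasks: template of flask A's base on p3 (t8), numerically
a=cv2.imread('pics/t8.png');t8=cv2.resize(a,(270,180),interpolation=cv2.INTER_AREA)[:,:,::-1]
u,v=proj('top',(.623,-.262,.1))
t=np.ascontiguousarray(t8[int(v)-130-18:int(v)-130+18,int(u)-130-18:int(u)-130+18])
res=cv2.matchTemplate(im,t,cv2.TM_CCOEFF_NORMED)
for nm,X in dict(p3=(.623,-.262,.1),p2=(.532,-.261,.1)).items():
    c=proj('top',X).astype(int);w=res[c[1]-18-14:c[1]-18+15,c[0]-18-14:c[0]-18+15];m=cv2.minMaxLoc(w);print(nm,round(m[1],2),m[3],'ref 14,14')
z=.34
plan([((.43,-.26,.26),orient(20,10)),((.40,-.24,.20),orient(0,0))])
E
```

```text
yaw 19.2 tilt 40.2
p3 0.99 (14, 14) ref 14,14
p2 0.64 (14, 12) ref 14,14
at [ 0.4603 -0.2892  0.2359] F [ 0.3  0.2 -0.4] t 34.75 q [ 0.57 -0.08  0.34  2.06 -0.75  1.04  0.04]
travel [0.0014, -0.0376, -0.0306] turn [0.3, -30.1, -0.0] rows 3.5
travel [-0.0314, -0.0291, 0.0554] turn [-1.7, -9.9, 19.9] rows 2.6
```

step_arm --commands '[{"travel":[0.0015,-0.038,-0.031],"turn":[0,-30,0]},{"travel":[0.0015,-0.038,-0.031],"turn":[0,-30,0]},{"travel":[0.0015,-0.038,-0.031],"turn":[0,-30,0]},{"travel":[0.0015,-0.038,-0.031],"turn":[0,-30,0]},{"travel":[0.0015,-0.038,-0.031],"turn":[0,-30,0]}]' --gripper 0 --force 10

```text
time: 35.25
position: [0.4331, -0.2545, 0.2577]
tool_rot: [-3.05, -0.552, -0.265]
ft_force: [0.0, -0.2, -0.3]
grip_width: 0.337
grip_force: 0.0
```

```bash
python3 - <<'E'
from h import *
att();s=ctrl.get_state();im=np.ascontiguousarray(ctrl.get_image('wrist'));cv2.imwrite('pics/w12.png',im[:,:,::-1])
g=cv2.cvtColor(im,cv2.COLOR_RGB2GRAY)
for nm,P in dict(A=(.623,-.262),B=(.532,-.261)).items():
    for z in(.048,.168):
        c=proj('wrist',(*P,z),s);u,v=c.astype(int);rad=int(352*.016/.2) if z>.1 else 40
        roi=cv2.medianBlur(g[max(v-60,0):v+60,max(u-70,0):u+70],3)
        C=cv2.HoughCircles(roi,cv2.HOUGH_GRADIENT,1.5,60,param1=80,param2=15,minRadius=14,maxRadius=60) if roi.size else None
        print(nm,z,c.round(0),None if C is None else (C[0][:3]+[max(u-70,0),max(v-60,0),0]).round(0).tolist())
plan([((.41,-.23,.15),orient(0,0)),((.347,-.221,.095),orient(0,0))])
im=ctrl.get_image('top');
for nm,P in dict(pw=(.347,-.221,.055),B=(.532,-.261,.168)).items():print(nm,proj('top',P).round(0))
E
```

```text
yaw 20.5 tilt 9.9
A 0.048 [353.  44.] [[356.0, 43.0, 30.0], [422.0, 37.0, 37.0], [303.0, 74.0, 26.0]]
A 0.168 [390. -21.] [[352.0, 38.0, 31.0], [415.0, 28.0, 28.0]]
B 0.048 [320. 130.] [[322.0, 127.0, 29.0], [389.0, 127.0, 54.0], [251.0, 143.0, 44.0]]
B 0.168 [339. 109.] [[318.0, 127.0, 32.0], [354.0, 50.0, 34.0], [397.0, 112.0, 51.0]]
at [ 0.4312 -0.2559  0.257 ] F [-0.2 -0.6  0.3] t 35.3 q [ 0.5  -0.08  0.08  1.87 -0.14  1.26 -0.6 ]
travel [-0.0293, -0.0316, 0.1036] turn [-1.8, -9.9, 20.2] rows 2.6
travel [-0.0629, -0.009, 0.055] turn [-0.0, 0.0, 0.1] rows 1.7
pw [358. 284.]
B [384. 210.]
```

Both flasks' feet are within about 3 px of their places. Go to the power key.

step_arm --commands '[{"travel":[-0.029,-0.0315,0.103],"turn":[-1.8,-9.9,20.2]},{"travel":[-0.029,-0.0315,0.103],"turn":[-1.8,-9.9,20.2]},{"travel":[-0.029,-0.0315,0.103],"turn":[-1.8,-9.9,20.2]},{"travel":[-0.029,-0.0315,0.103],"turn":[-1.8,-9.9,20.2]}]'

```text
time: 35.75
position: [0.4063, -0.2309, 0.1485]
tool_rot: [-3.139, 0.008, 0.008]
ft_force: [1.1, 0.2, 0.1]
grip_width: 0.005
grip_force: 0.0
```

step_arm --commands '[{"travel":[-0.063,-0.009,0.055],"turn":[0,0,0]},{"travel":[-0.063,-0.009,0.055],"turn":[0,0,0]},{"travel":[-0.063,-0.009,0.055],"turn":[0,0,0]},{"travel":[-0.063,-0.009,0.055],"turn":[0,0,0]}]'

```text
time: 36.15
position: [0.3456, -0.2243, 0.0977]
tool_rot: [3.14, -0.01, 0.004]
ft_force: [0.3, -1.7, 0.7]
grip_width: 0.005
grip_force: 0.0
```

```bash
python3 - <<'E'
from h import *
att()
plan([((.347,-.221,.09),orient(0,0)),((.347,-.221,.065),orient(0,0))])
s=ctrl.get_state();im=np.ascontiguousarray(ctrl.get_image('wrist'));cv2.imwrite('pics/w13.png',im[:,:,::-1])
im=ctrl.get_image('top');print(ctrl.get_state()['position'])
for nm,P in dict(pw=(.347,-.221,.055),t=(.347,-.257,.055),s=(.346,-.293,.055)).items():print(nm,proj('wrist',P,s).round(0))
E
```

```text
yaw -35.6 tilt 0.2
at [ 0.3456 -0.2243  0.0977] F [ 0.3 -1.7  0.7] t 36.15 q [ 0.49 -0.07  0.02  2.18  0.    1.03 -1.07]
travel [0.0013, -0.0033, 0.0077] turn [0.1, -0.2, -0.4] rows 0.2
travel [0.0001, 0.0, 0.025] turn [0.0, 0.0, 0.0] rows 0.5
[ 0.34745433 -0.22449873  0.09869116]
pw [274. 239.]
t [337. 238.]
s [399. 240.]
```

step_arm --commands '[{"travel":[0,-0.0033,0.008],"turn":[0,0,-0.4]},{"travel":[0,-0.0033,0.02],"turn":[0,0,-0.4]},{"travel":[0,-0.0033,0.026],"turn":[0,0,-0.4]},{"travel":[0,-0.0033,0.026],"turn":[0,0,-0.4]}]'

```text
time: 36.65
position: [0.3455, -0.2194, 0.0698]
tool_rot: [3.141, 0.004, -0.003]
ft_force: [-0.3, -0.4, 0.4]
grip_width: 0.007
grip_force: 0.0
```

step_arm --commands '[{"travel":[0,0,0.003],"turn":[0,0,0]},{"travel":[0,0,0.005],"turn":[0,0,0]},{"travel":[0,0,0.007],"turn":[0,0,0]},{"travel":[0,0,0.007],"turn":[0,0,0]}]'

```text
time: 37.05
position: [0.3461, -0.2199, 0.0652]
tool_rot: [3.14, 0.003, -0.001]
ft_force: [-4.0, 2.4, 12.1]
grip_width: 0.008
grip_force: 6.1
```

Power pressed (12 N, fully down). Release and go to timer.

step_arm --commands '[{"travel":[0,0,-0.015],"turn":[0,0,0]},{"travel":[0,0,-0.03],"turn":[0,0,0]},{"travel":[0.001,0.037,-0.03],"turn":[0,0,0]},{"travel":[0.001,0.037,-0.03],"turn":[0,0,0]},{"travel":[0.001,0.037,-0.03],"turn":[0,0,0]}]'

```text
time: 37.55
position: [0.3469, -0.2573, 0.094]
tool_rot: [3.14, 0.001, -0.0]
ft_force: [-0.7, 0.4, -0.4]
grip_width: 0.005
grip_force: 0.0
```

step_arm --commands '[{"travel":[0,0,0.01],"turn":[0,0,0]},{"travel":[0,0,0.02],"turn":[0,0,0]},{"travel":[0,0,0.023],"turn":[0,0,0]},{"travel":[0,0,0.023],"turn":[0,0,0]}]'

```text
time: 37.95
position: [0.3464, -0.256, 0.07]
tool_rot: [3.141, 0.005, -0.003]
ft_force: [1.1, 0.2, 0.1]
grip_width: 0.008
grip_force: 0.0
```

step_arm --commands '[{"travel":[0,0,0.003],"turn":[0,0,0]},{"travel":[0,0,0.005],"turn":[0,0,0]},{"travel":[0,0,0.007],"turn":[0,0,0]},{"travel":[0,0,0.007],"turn":[0,0,0]}]'

```text
time: 38.35
position: [0.3473, -0.2568, 0.0653]
tool_rot: [3.14, 0.003, -0.0]
ft_force: [-2.8, 3.9, 11.2]
grip_width: 0.003
grip_force: 5.5
```

step_arm --commands '[{"travel":[0,0,-0.015],"turn":[0,0,0]},{"travel":[0,0,-0.03],"turn":[0,0,0]},{"travel":[0,0.037,-0.03],"turn":[0,0,0]},{"travel":[0,0.037,-0.03],"turn":[0,0,0]},{"travel":[0,0.037,-0.03],"turn":[0,0,0]}]'

```text
time: 38.85
position: [0.347, -0.2944, 0.0941]
tool_rot: [3.14, 0.001, -0.0]
ft_force: [-0.3, 0.4, -0.0]
grip_width: 0.009
grip_force: 0.0
```

Timer pressed (11 N). Now start.

step_arm --commands '[{"travel":[0,0,0.01],"turn":[0,0,0]},{"travel":[0,0,0.02],"turn":[0,0,0]},{"travel":[0,0,0.023],"turn":[0,0,0]},{"travel":[0,0,0.023],"turn":[0,0,0]}]'

```text
time: 39.25
position: [0.3465, -0.2929, 0.0701]
tool_rot: [3.141, 0.005, -0.003]
ft_force: [0.6, -0.5, -0.4]
grip_width: 0.006
grip_force: 0.0
```

step_arm --commands '[{"travel":[0,0,0.003],"turn":[0,0,0]},{"travel":[0,0,0.005],"turn":[0,0,0]},{"travel":[0,0,0.007],"turn":[0,0,0]},{"travel":[0,0,0.007],"turn":[0,0,0]}]'

```text
time: 39.65
position: [0.3474, -0.2938, 0.0653]
tool_rot: [3.14, 0.004, 0.0]
ft_force: [-2.1, 3.1, 10.1]
grip_width: 0.006
grip_force: 5.1
```

step_arm --commands '[{"travel":[0,0,-0.03],"turn":[0,0,0]},{"travel":[0,0,-0.08],"turn":[0,0,0]},{"travel":[0,0,-0.13],"turn":[0,0,0]},{"travel":[0,0,-0.13],"turn":[0,0,0]},{"travel":[0,0,-0.13],"turn":[0,0,0]}]'

```text
time: 40.15
position: [0.3479, -0.2944, 0.1956]
tool_rot: [3.137, 0.003, 0.005]
ft_force: [-0.1, -0.8, -0.6]
grip_width: 0.005
grip_force: 0.0
```

```bash
python3 - <<'E'
from h import *
a=cv2.imread('pics/t8.png');t8=cv2.resize(a,(270,180),interpolation=cv2.INTER_AREA)[:,:,::-1]
im=np.ascontiguousarray(ctrl.get_image('top'));cv2.imwrite('pics/t14.png',im[:,:,::-1])
u,v=proj('top',(.623,-.262,.048)).astype(int)
t=np.ascontiguousarray(t8[v-130-15:v-130+15,u-130-15:u-130+15])
res=cv2.matchTemplate(im,t,cv2.TM_CCOEFF_NORMED)
for nm,X in dict(p3=(.623,-.262,.048),p2=(.532,-.261,.048),p1=(.443,-.26,.048)).items():
    c=proj('top',X).astype(int);w=res[c[1]-15-9:c[1]-15+10,c[0]-15-9:c[0]-15+10];m=cv2.minMaxLoc(w);print(nm,round(m[1],2),m[3])
    # bright lip near its expected pixel
    l=proj('top',(X[0],X[1],.168)).astype(int);p=im[l[1]-8:l[1]+9,l[0]-8:l[0]+9].mean((0,1));print(p.round(0))
plan([])
E
```

```text
p3 0.51 (2, 0)
[112. 112. 117.]
p2 0.76 (9, 10)
[125. 126. 129.]
p1 0.37 (8, 10)
[108. 108. 113.]
at [ 0.347  -0.2936  0.194 ] F [-0.1  0.3  0.2] t 40.2 q [ 0.55 -0.07  0.09  1.97  0.01  1.24 -0.93]
```

Place 3's match has dropped, so that flask may have been knocked. I'll locate it numerically.

```bash
python3 - <<'E'
from h import *
im=cv2.imread('pics/t14.png');a=cv2.resize(cv2.imread('pics/t8.png'),(270,180),interpolation=cv2.INTER_AREA)
u,v=proj('top',(.623,-.262,.1)).astype(int)
for nm,(x0,x1,y0,y1) in dict(whole=(-18,22,-22,18),base=(-18,12,-8,18)).items():
    t=np.ascontiguousarray(a[v-130+y0:v-130+y1,u-130+x0:u-130+x1]);res=cv2.matchTemplate(im,t,cv2.TM_CCOEFF_NORMED)
    for k in range(4):
        m=cv2.minMaxLoc(res);d=np.array(m[3])-[u+x0,v+y0];print(nm,round(m[1],2),'pixel shift from p3',d,'m ~',(-d[1]*1.09/449).round(3),(-d[0]*1.09/449).round(3))
        cv2.circle(res,m[3],6,-1,-1)
# difference of the present picture against the first: where did things change
b=cv2.imread('pics/top0.png');df=cv2.absdiff(im,b).max(2);df=cv2.morphologyEx((df>14).astype(np.uint8),cv2.MORPH_OPEN,np.ones((3,3)))
n,_,st,ce=cv2.connectedComponentsWithStats(df)
for s,c in zip(st[1:],ce[1:]):
    if s[4]>30:print(s.tolist(),c.round(0))
for X in[(.623,-.262,.048),(.532,-.261,.048)]:print(proj('top',X).round(0),proj('top',(X[0],X[1],.168)).round(0))
E
```

```text
whole 0.63 pixel shift from p3 [-1 34] m ~ -0.083 0.002
whole 0.58 pixel shift from p3 [ -8 -10] m ~ 0.024 0.019
whole 0.56 pixel shift from p3 [0 0] m ~ 0.0 0.0
whole 0.55 pixel shift from p3 [-159  -76] m ~ 0.184 0.386
base 0.78 pixel shift from p3 [-1 34] m ~ -0.083 0.002
base 0.73 pixel shift from p3 [ -8 -10] m ~ 0.024 0.019
base 0.55 pixel shift from p3 [-356  142] m ~ -0.345 0.864
base 0.5 pixel shift from p3 [ 60 148] m ~ -0.359 -0.146
[366, 155, 17, 14, 161] [375. 161.]
[357, 162, 20, 18, 165] [365. 172.]
[366, 202, 25, 22, 337] [378. 212.]
[234, 220, 24, 25, 477] [245. 232.]
[293, 228, 25, 24, 477] [305. 239.]
[367, 271, 142, 149, 13381] [435. 340.]
[0, 314, 30, 19, 393] [ 13. 323.]
[0, 336, 22, 27, 429] [  8. 347.]
[0, 407, 21, 13, 159] [  7. 415.]
[268, 414, 11, 6, 51] [272. 417.]
[374. 180.] [385. 172.]
[374. 214.] [384. 210.]
```

Flask A has been knocked about 30 mm to roughly (0.647, −0.243), still on the stirrer. I will reset it with a vertical grasp; first a closer look.

step_arm --commands '[{"travel":[0.01,0,-0.05],"turn":[0,0,0]},{"travel":[0.03,0,-0.1],"turn":[0,0,0]},{"travel":[0.03,0,-0.1],"turn":[0,0,0]},{"travel":[0.03,0,-0.1],"turn":[0,0,0]}]' --gripper 0.8

```text
time: 40.6
position: [0.3776, -0.2934, 0.2937]
tool_rot: [3.14, 0.005, -0.001]
ft_force: [-0.6, 0.6, -0.3]
grip_width: 0.283
grip_force: 0.0
```

step_arm --commands '[{"travel":[0.223,-0.045,0.01],"turn":[0,0,0]},{"travel":[0.223,-0.045,0.01],"turn":[0,0,0]},{"travel":[0.223,-0.045,0.01],"turn":[0,0,0]},{"travel":[0.223,-0.045,0.01],"turn":[0,0,0]},{"travel":[0.223,-0.045,0.01],"turn":[0,0,0]}]'

```text
time: 41.1
position: [0.6017, -0.2452, 0.2791]
tool_rot: [-3.14, -0.008, 0.009]
ft_force: [-0.1, 0.9, 0.4]
grip_width: 0.739
grip_force: 0.0
```

step_arm --commands '[{"travel":[0,0,0],"turn":[0,0,0]},{"travel":[0,0,0],"turn":[0,0,0]}]'

```text
time: 41.3
position: [0.5986, -0.2478, 0.2805]
tool_rot: [3.141, 0.004, -0.01]
ft_force: [-1.3, -0.2, 0.9]
grip_width: 0.792
grip_force: 0.0
```

```bash
python3 - <<'E'
from h import *
s=ctrl.get_state();im=np.ascontiguousarray(ctrl.get_image('wrist'));cv2.imwrite('pics/w15.png',im[:,:,::-1]);print(s['position'])
att()
for X in[(.647,-.243,.168),(.647,-.243,.048),(.623,-.262,.048)]:print(proj('wrist',X,s).round(0))
g=cv2.medianBlur(cv2.cvtColor(im,cv2.COLOR_RGB2GRAY),3);c=proj('wrist',(.647,-.243,.168),s).astype(int)
x0,y0=max(c[0]-90,0),max(c[1]-90,0);roi=g[y0:c[1]+90,x0:c[0]+90]
for lo,hi,z in((18,27,.168),(30,42,.048)):
    C=cv2.HoughCircles(roi,cv2.HOUGH_GRADIENT,1.2,15,param1=60,param2=14,minRadius=lo,maxRadius=hi)
    if C is not None:
        for q in C[0][:4]:
            uv=q[:2]+[x0,y0];print(z,uv.round(0),q[2].round(0),onz('wrist',uv,z,s)[:2].round(3))
E
```

```text
[ 0.59856087 -0.24784236  0.28054884]
yaw -162.0 tilt 0.3
[274. 144.]
[276. 132.]
[293. 155.]
0.168 [272. 142.] 22.0 [ 0.648 -0.242]
0.168 [274. 127.] 26.0 [ 0.659 -0.243]
0.168 [300. 163.] 26.0 [ 0.633 -0.263]
0.168 [292. 230.] 26.0 [ 0.58  -0.257]
0.048 [272. 132.] 31.0 [ 0.648 -0.24 ]
0.048 [294. 157.] 33.0 [ 0.621 -0.263]
0.048 [310. 176.] 36.0 [ 0.6  -0.28]
0.048 [320. 142.] 37.0 [ 0.636 -0.291]
```

Lip and foot circles both give (0.648, −0.241), so the flask is upright; the ring reads (0.621, −0.263). Grasp it.

step_arm --commands '[{"travel":[0.0495,-0.007,0.03],"turn":[0,0,0]},{"travel":[0.0495,-0.007,0.03],"turn":[0,0,0]},{"travel":[0.0495,-0.007,0.07],"turn":[0,0,0]},{"travel":[0.0495,-0.007,0.11],"turn":[0,0,0]},{"travel":[0.0495,-0.007,0.14],"turn":[0,0,0]}]'

```text
time: 41.85
position: [0.6467, -0.2422, 0.1417]
tool_rot: [3.139, 0.001, -0.005]
ft_force: [0.1, 0.7, -0.4]
grip_width: 0.801
grip_force: 0.0
```

step_arm --commands '[{"travel":[0,0,0],"turn":[0,0,0]},{"travel":[0,0,0],"turn":[0,0,0]}]'

```text
time: 42.05
position: [0.6485, -0.2421, 0.1449]
tool_rot: [3.139, 0.001, -0.001]
ft_force: [0.8, 0.1, 0.9]
grip_width: 0.802
grip_force: 0.0
```

step_arm --commands '[{"travel":[0,0,0],"turn":[0,0,0]},{"travel":[0,0,0],"turn":[0,0,0]},{"travel":[0,0,0],"turn":[0,0,0]},{"travel":[0,0,0],"turn":[0,0,0]},{"travel":[0,0,0],"turn":[0,0,0]}]' --gripper 0 --force 20

```text
time: 42.55
position: [0.6497, -0.2411, 0.1445]
tool_rot: [3.139, 0.004, 0.001]
ft_force: [-0.2, -0.5, -0.6]
grip_width: 0.428
grip_force: 0.0
```

step_arm --commands '[{"travel":[0,0,0],"turn":[0,0,0]},{"travel":[0,0,0],"turn":[0,0,0]},{"travel":[0,0,0],"turn":[0,0,0]},{"travel":[0,0,0],"turn":[0,0,0]}]'

```text
time: 42.95
position: [0.6496, -0.2414, 0.1443]
tool_rot: [3.139, 0.003, 0.0]
ft_force: [-0.3, -0.8, 1.6]
grip_width: 0.346
grip_force: 20.5
```

The width of 0.346 (30 mm) suggests the pads' upper ends hit the lip. Regrip 8 mm lower.

step_arm --commands '[{"travel":[0,0,0],"turn":[0,0,0]},{"travel":[0,0,0],"turn":[0,0,0]},{"travel":[0,0,0],"turn":[0,0,0]},{"travel":[0,0,0.005],"turn":[0,0,0]},{"travel":[0,0,0.009],"turn":[0,0,0]}]' --gripper 0.6

```text
time: 43.45
position: [0.6494, -0.2409, 0.1345]
tool_rot: [3.14, 0.004, -0.001]
ft_force: [0.3, 0.7, -0.1]
grip_width: 0.595
grip_force: 0.0
```

step_arm --commands '[{"travel":[0,0,0],"turn":[0,0,0]},{"travel":[0,0,0],"turn":[0,0,0]},{"travel":[0,0,0],"turn":[0,0,0]},{"travel":[0,0,0],"turn":[0,0,0]},{"travel":[0,0,0],"turn":[0,0,0]}]' --gripper 0

```text
time: 43.95
position: [0.6496, -0.2413, 0.1353]
tool_rot: [3.139, 0.003, 0.0]
ft_force: [1.2, -1.3, 0.5]
grip_width: 0.346
grip_force: 20.0
```

step_arm --commands '[{"travel":[0,0,0],"turn":[0,0,0]},{"travel":[0,0,0],"turn":[0,0,0]},{"travel":[0,0,0],"turn":[0,0,0]}]'

```text
time: 44.25
position: [0.6496, -0.2414, 0.1353]
tool_rot: [3.139, 0.003, 0.0]
ft_force: [0.2, -0.4, 0.1]
grip_width: 0.347
grip_force: 20.0
```

step_arm --commands '[{"travel":[0,0,-0.003],"turn":[0,0,0]},{"travel":[0,0,-0.006],"turn":[0,0,0]},{"travel":[0,0,-0.006],"turn":[0,0,0]}]'

```text
time: 44.55
position: [0.6497, -0.2409, 0.1414]
tool_rot: [3.14, 0.004, 0.001]
ft_force: [-0.1, -0.2, -1.6]
grip_width: 0.345
grip_force: 20.0
```

step_arm --commands '[{"travel":[-0.009,0.007,0],"turn":[0,0,0]},{"travel":[-0.018,0.014,0],"turn":[0,0,0]},{"travel":[-0.026,0.0215,0],"turn":[0,0,0]},{"travel":[-0.026,0.0215,0],"turn":[0,0,0]}]'

```text
time: 44.95
position: [0.6213, -0.266, 0.1412]
tool_rot: [3.138, -0.003, -0.002]
ft_force: [-0.9, -1.5, -1.7]
grip_width: 0.35
grip_force: 20.0
```

step_arm --commands '[{"travel":[0,0,0.003],"turn":[0,0,0]},{"travel":[0,0,0.006],"turn":[0,0,0]},{"travel":[0,0,0.006],"turn":[0,0,0]}]'

```text
time: 45.25
position: [0.6246, -0.2622, 0.1355]
tool_rot: [3.139, 0.005, 0.003]
ft_force: [1.4, -1.2, 1.1]
grip_width: 0.351
grip_force: 20.0
```

```bash
python3 - <<'E'
from h import *
plan([]);s=ctrl.get_state();print(s['grip_width'],s['grip_force']);im=np.ascontiguousarray(ctrl.get_image('wrist'))
cv2.imwrite('pics/w16.png',im[:,:,::-1])
im=cv2.imread('pics/w16.png');print(proj('wrist',(.622,-.262,.168),s))
E
```

```text
at [ 0.6246 -0.2622  0.1355] F [ 1.4 -1.2  1.1] t 45.25 q [ 0.38  0.44 -0.03  1.5   0.02  1.2  -1.22]
0.3514004685471541 20.000186562538147
[279.8077967 319.4885188]
```

Weight carried, then set down. Open, retreat straight up and check.

step_arm --commands '[{"travel":[0,0,0],"turn":[0,0,0]},{"travel":[0,0,0],"turn":[0,0,0]},{"travel":[0,0,0],"turn":[0,0,0]},{"travel":[0,0,0],"turn":[0,0,0]},{"travel":[0,0,0],"turn":[0,0,0]}]' --gripper 0.8

```text
time: 45.8
position: [0.6235, -0.2626, 0.135]
tool_rot: [3.14, 0.003, -0.001]
ft_force: [-0.5, 0.9, -0.7]
grip_width: 0.712
grip_force: 0.0
```

step_arm --commands '[{"travel":[0,0,-0.03],"turn":[0,0,0]},{"travel":[0,0,-0.07],"turn":[0,0,0]},{"travel":[0,0,-0.11],"turn":[0,0,0]},{"travel":[-0.01,0,-0.145],"turn":[0,0,0]},{"travel":[-0.02,0,-0.145],"turn":[0,0,0]}]'

```text
time: 46.3
position: [0.6059, -0.2633, 0.2868]
tool_rot: [3.136, 0.004, 0.016]
ft_force: [0.1, 0.1, 0.5]
grip_width: 0.8
grip_force: 0.0
```

step_arm --commands '[{"travel":[0,0,0],"turn":[0,0,0]},{"travel":[0,0,0],"turn":[0,0,0]}]'

```text
time: 46.5
position: [0.6031, -0.2623, 0.2789]
tool_rot: [3.14, 0.003, -0.003]
ft_force: [-0.4, 0.4, 0.2]
grip_width: 0.798
grip_force: 0.0
```

```bash
python3 - <<'E'
from h import *
s=ctrl.get_state();im=np.ascontiguousarray(ctrl.get_image('wrist'));cv2.imwrite('pics/w17.png',im[:,:,::-1]);print(s['position'],s['ft_force'])
g=cv2.medianBlur(cv2.cvtColor(im,cv2.COLOR_RGB2GRAY),3)
for nm,X in dict(A=(.622,-.262),B=(.532,-.261)).items():
  for lo,hi,z in((18,28,.168),(28,42,.048)):
    c=proj('wrist',(*X,z),s).astype(int);x0,y0=c[0]-60,max(c[1]-60,0);roi=g[y0:c[1]+60,x0:c[0]+60]
    C=cv2.HoughCircles(roi,cv2.HOUGH_GRADIENT,1.2,12,param1=60,param2=14,minRadius=lo,maxRadius=hi)
    for q in ([] if C is None else C[0][:3]):
        uv=q[:2]+[x0,y0];print(nm,z,uv.round(0),q[2].round(0),onz('wrist',uv,z,s)[:2].round(3))
a=cv2.resize(cv2.imread('pics/t8.png'),(270,180),interpolation=cv2.INTER_AREA)
im=np.ascontiguousarray(ctrl.get_image('top')[:,:,::-1]);cv2.imwrite('pics/t17.png',im)
b=cv2.imread('pics/top0.png')
for n,(x,y,h) in dict(amb=(.698,.048,.05),amt=(.714,-.011,.06)).items():
    u,v=proj('top',(x,y,h)).astype(int);t=np.ascontiguousarray(b[v-14:v+14,u-14:u+14]);r=cv2.minMaxLoc(cv2.matchTemplate(im[v-40:v+40,u-40:u+40].copy(),t,cv2.TM_CCOEFF_NORMED));print(n,r[1],np.array(r[3])-26)
E
```

```text
[ 0.60309597 -0.26226815  0.27886624] [-0.4095477   0.43683218  0.20021687]
A 0.168 [280. 158.] 27.0 [ 0.642 -0.262]
A 0.168 [281. 179.] 22.0 [ 0.626 -0.263]
A 0.168 [278. 241.] 27.0 [ 0.577 -0.261]
A 0.048 [281. 160.] 35.0 [ 0.623 -0.263]
A 0.048 [293. 164.] 40.0 [ 0.619 -0.276]
A 0.048 [286. 148.] 39.0 [ 0.636 -0.268]
B 0.168 [281. 308.] 27.0 [ 0.517 -0.263]
B 0.168 [279. 244.] 27.0 [ 0.574 -0.261]
B 0.168 [253. 256.] 26.0 [ 0.564 -0.241]
B 0.048 [279. 240.] 31.0 [ 0.532 -0.261]
B 0.048 [291. 237.] 37.0 [ 0.535 -0.275]
B 0.048 [269. 230.] 39.0 [ 0.544 -0.25 ]
amb 0.9974625110626221 [0 0]
amt 0.9970970153808594 [0 0]
```

Flask A's lip and foot are on place 3 (0.624, −0.263), B is on place 2, and the amber bottles are unmoved. Handing in.

```bash
python3 -c "
from bench import ctrl
print(ctrl.close_job())"
```

```text
the job is handed in; nothing more can be done
None
```

Both flasks present were dosed left to right and stand on places 3 and 2, power, timer and start were each pressed to the bottom in that order, and the job is handed in with no verdict returned; the flask on place 3 was knocked about 30 mm aside and I set it back before handing in.

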